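# Dry-lay the lapped roof strips and ridge cap of a bumblebee nest box

## Robot

A 6-joint arm with a two-finger parallel gripper is mounted at the origin on the work surface. World frame = base frame: x ahead of the robot, y to its left, z up, the work surface at z = 0. Lengths are in m, angles in rad, forces in N, time in s.
With the tool pointing down it reaches from about 0.4 to 0.825 m from the base axis. Payload 7 kg.
Tool frame: the origin (TCP) lies on the centre line of the jaws, within the pads' length; the fingertips stand 14 mm ahead of it and the grasp point (between the pads) lies 5 mm behind it; z points along the fingers, y is the line along which they close (so a half turn about z gives the same grasp; the last joint's range is limited). The gripper opens to 88 mm and grips with 3 to 60 N. Pads are 19 mm wide; open, the fingers measure 130 mm over their backs; the gripper's body (78 mm by 193 mm) begins 47 mm behind the grasp point.
Start: joints at [-0.931, 0.359, 0.012, 0, -1.224, -0.288], TCP at [0.233, -0.634, 0.241] pointing down, gripper open.
Joint ranges: [-3.07, 3.07], [-1.43, 2.12], [-1.02, 1.25], [-3.03, 1.67], [-3.05, -0], [-3.03, 3.03]. Speed limits (rad/s): [2.39, 2.39, 3.01, 3.14, 3.14, 3.14].

## Interface

Orientations are given as [roll, pitch, yaw] about the fixed x, y, z axes, in that order (R = Rz(yaw) Ry(pitch) Rx(roll)).
In Python, from station import arm gives the robot as it stands.
- The arm moves only by the tool move_arm, never from a script. Its argument "rows" is a list of rows, each an object with "translation": the shift along the tool's x, y, z in cm, a list of three; "rot": the turn, a rotation vector about the tool's x, y, z in degrees, a list of three; "hand": the closure, from 0 (fully open) to 1 (shut). A call has 1 to 8 rows; each row is the pose to reach, as a shift and turn from the pose commanded when the call began, along the tool's axes at that moment; what a row does not reach only later rows make up. A row lasts 1/12 s, in which the tool goes at most 41.7 mm and 7.16 degrees, less where a joint would pass 70% of its speed; a pose out of reach is approached as far as the arm can. A call with a gripper value outside its range is refused whole. The fingers move at their own pace and stop on an object; "squeeze" is the grip in N (left out, the last holds). Time passes only in rows, so rows that repeat a pose let the fingers close. It gives the time, the measured TCP pose, the force, the opening and the grip force at its end, in the units of the state.
- arm.get_state(): the state, without advancing time (a new reading comes with each control period).
- arm.grab_frame(name): name is "side" or "top"; returns (picture, depth): 420x560x3 uint8, red, green, blue; 420x560 float32, m along the optical axis (not along the pixel's ray), 0 where there is no reading.
- arm.camera_params(name): a dict with "vfov" (degrees; the focal length in pixels is half the picture's height over the tangent of half this angle, whatever the lens; pixels are square), "cx", "cy" (the principal point, pixels), "position" and "orientation" of the camera in the world. Camera axes: x right, y down, z forward; pixel columns grow to the right and rows downward; lengths in m; the calibration is good to about 2 mm. A picture is of the moment at which its call begins. camera_params takes no time and is no camera call.
- arm.job_done(): hands the job in; it is judged then, once.
Trained networks look in the newest picture that a camera, given by its name, has taken for a name from the list of things; names that differ only in an ending like _2 or _b are one class to them, and where a whole thing is asked for, a point or a joint stands for the part that bears it (a point fixed in the world has none). Each returns a list of dicts, best first, with "p" (0 to 1); they miss things now and then, are a little off and sometimes report something else, mostly with a low value. They report only what shows in the picture. A call takes as long as a camera call.
- arm.search_frame(label, camera): "point" ([x, y, z] in m, in the coordinates of the camera as it stood for that picture, good to about 4 mm: the middle of the surface that is visible of it).
- arm.pinpoint(label, camera): "point" ([x, y, z] in m, in the coordinates of the camera as it stood for that picture, good to about 4 mm: a listed point, or the origin of a listed thing).
The state is a dict: "t": time; "q": joint angles; "qd": joint speeds; "joint_efforts": joint torques, N m; "eef_pos": TCP position; "ee_rot": TCP orientation; "force": force on the tool from outside, world axes, zero at the start; "moment": the same for the moment, N m; "width": finger opening in m; "gripper_force": force on a finger pad.
Only numpy, scipy, OpenCV 4.12 (cv2) and the standard library are available. Lean on these libraries where they do the work, as an engineer would, in place of code of your own. Each camera call takes 0.05 s, during which the arm holds its last target. There are 200 camera calls.

## Task

Dry-lay the roof of the bee nest box so that it is ready for nailing. Working up from the low eave, lay the three larch strips one at a time, the deepest first and the shallowest last, each centred across the roof with its upper edge along its own pencil line (first line for the first strip, and so on) so that it laps over the strip below. Then set the aluminium channel, open side down, over the ridge batten so that its lower lip rests on the head of the top strip, centred across the roof like the strips, and leave the hammer and the ear defenders as they lie.

Things in the scene. Friction and masses are not known exactly. Their poses are not given: they have to be found in the camera images.
- deck: Fixed plywood roof deck of the nest box, 230 mm wide (y), 192 mm up the slope (x), sloping 18 degrees, low eave towards the robot 95 mm above the bench. Origin: middle of the eave edge on its upper surface; x up the slope, z out of it. Pencil lines across at x = 68, 104, 134 mm for the upper edges of strips 1, 2, 3. A fixed fillet at the eave (x 0 to 14 mm, 9 mm high) props strip 1.
- ridge_batten: Fixed wooden batten along the top of the deck, 18 mm wide (its x, up the slope), 220 mm long (y), 20 mm high (z). Origin: centre of its underside, 173 mm up the deck from the eave, axes as the deck's. The ridge cap's web rests on it.
- deep_strip: Loose larch roof strip, 68 mm deep (its x), 220 mm long (y), 6 mm thick, the deepest of three, about 55 g, same either way round; starts flat on the bench. Origin: centre of the underside. Gripped across its depth. Laid: lower edge flush with the eave on the fillet, upper edge on the deck at the first line, tilted about 9.5 degrees flatter than the deck; origin at deck x 34, y 0, z about 6 mm.
- middle_strip: Loose larch roof strip, 58 mm deep (its x), 220 mm long (y), 6 mm thick, the middle one of three, about 47 g, same either way round; starts flat on the bench. Origin: centre of the underside. Gripped across its depth. Laid: lapping 22 mm over the deep strip, upper edge on the deck at the second line, tilted about 9.5 degrees flatter than the deck; origin at deck x 75, y 0, z about 5 mm.
- shallow_strip: Loose larch roof strip, 48 mm deep (its x), 220 mm long (y), 6 mm thick, the shallowest of three, about 40 g, same either way round; starts flat on the bench. Origin: centre of the underside. Gripped across its depth. Laid: lapping 18 mm over the middle strip, upper edge on the deck at the third line, tilted about 11.5 degrees flatter than the deck; origin at deck x 110, y 0, z about 5 mm.
- ridge_cap: Loose aluminium U-channel, outside 66 mm wide (its x), 224 mm long (y), 15 mm high; inside 60 wide, 12 deep; 120 g, same either way round; starts open side down. Origin: centre of the underside (lip edges). In place: web on the batten, parallel to the deck, lower lip on the shallow strip's head, upper lip 5 mm behind the batten; origin at deck x 157, y 0, z about 8 mm.
- hammer: Bystander: hammer, about 260 mm long, lying on the far side of the bench. Leave alone.
- ear_defenders: Bystander: yellow ear defenders, about 190 mm across and 80 mm high, on the far side of the bench. Leave alone.

How it is judged:
On the way, in this order (a step that is already met when the one before it is completed fails the run):
1. the deep strip is laid in its place and let go (x of deep_strip in the frame of deck between 0.026 and 0.042 m and y of deep_strip in the frame of deck between -0.012 and 0.012 m and z of deep_strip in the frame of deck between 0.002 and 0.013 m and angle between the y axis of deep_strip and the y axis of deck, either way round below 0.1 rad and angle between the z axis of deep_strip and the z axis of deck, either way round below 0.45 rad and contact force between the fingers and deep_strip below 0.05 N and linear speed of deep_strip below 0.03 m/s), for 0.2 s.
2. the middle strip, lapping over it, is laid in its place and let go (x of middle_strip in the frame of deck between 0.067 and 0.083 m and y of middle_strip in the frame of deck between -0.012 and 0.012 m and z of middle_strip in the frame of deck between 0.002 and 0.013 m and angle between the y axis of middle_strip and the y axis of deck, either way round below 0.1 rad and angle between the z axis of middle_strip and the z axis of deck, either way round below 0.45 rad and contact force between the fingers and middle_strip below 0.05 N and linear speed of middle_strip below 0.03 m/s), for 0.2 s.
3. the shallow strip, lapping over that, is laid in its place and let go (x of shallow_strip in the frame of deck between 0.102 and 0.118 m and y of shallow_strip in the frame of deck between -0.012 and 0.012 m and z of shallow_strip in the frame of deck between 0.002 and 0.013 m and angle between the y axis of shallow_strip and the y axis of deck, either way round below 0.1 rad and angle between the z axis of shallow_strip and the z axis of deck, either way round below 0.45 rad and contact force between the fingers and shallow_strip below 0.05 N and linear speed of shallow_strip below 0.03 m/s), for 0.2 s.
4. the ridge cap is laid in its place and let go (x of ridge_cap in the frame of deck between 0.148 and 0.166 m and y of ridge_cap in the frame of deck between -0.012 and 0.012 m and z of ridge_cap in the frame of deck between 0.0045 and 0.012 m and angle between the y axis of ridge_cap and the y axis of deck, either way round below 0.1 rad and angle between ridge_cap's own z axis and vertical below 0.6 rad and contact force between the fingers and ridge_cap below 0.05 N and linear speed of ridge_cap below 0.03 m/s), for 0.2 s.
At the end, for the whole second after the job is handed in: Strips at rest, upper edges within 8 mm of their own pencil lines, centred to 12 mm, parallel to 0.1 rad, lower edges propped by the fillet or the strip below; cap at rest, open side down, lip on the top strip, within 9 mm along the slope, centred to 12 mm, parallel to 0.1 rad; all released (x of deep_strip in the frame of deck between 0.026 and 0.042 m and y of deep_strip in the frame of deck between -0.012 and 0.012 m and z of deep_strip in the frame of deck between 0.002 and 0.013 m and angle between the y axis of each of deep_strip, middle_strip, shallow_strip, ridge_cap and the y axis of deck, either way round below 0.1 rad and angle between the z axis of each of deep_strip, middle_strip, shallow_strip and the z axis of deck, either way round below 0.45 rad and linear speed of each of deep_strip, middle_strip, shallow_strip, ridge_cap below 0.02 m/s and angular speed of each of deep_strip, middle_strip, shallow_strip, ridge_cap below 0.2 rad/s and x of middle_strip in the frame of deck between 0.067 and 0.083 m and y of middle_strip in the frame of deck between -0.012 and 0.012 m and z of middle_strip in the frame of deck between 0.002 and 0.013 m and x of shallow_strip in the frame of deck between 0.102 and 0.118 m and y of shallow_strip in the frame of deck between -0.012 and 0.012 m and z of shallow_strip in the frame of deck between 0.002 and 0.013 m and x of ridge_cap in the frame of deck between 0.148 and 0.166 m and y of ridge_cap in the frame of deck between -0.012 and 0.012 m and z of ridge_cap in the frame of deck between 0.0045 and 0.012 m and angle between ridge_cap's own z axis and vertical below 0.6 rad); the robot touches nothing.
It fails at once if the hammer is shifted by more than 30 mm (distance of hammer from where it was at the start of the episode above 0.03 m).
It fails at once if the ear defenders are shifted by more than 30 mm (distance of ear_defenders from where it was at the start of the episode above 0.03 m).
It also fails if it takes over 112 s, if anything falls off the work surface, if the arm or the gripper's body presses on something with over 40 N, if the wrist force passes 120 N, or if a joint passes its speed limit or range.

## Working session

There is one attempt and no reset: what is moved stays moved. The work goes in short steps, Python scripts to look and compute and a tool call to move; the robot and the scene stay as the last step left them, time stands still between calls to the robot, and variables do not carry over. Pictures are saved under pics/ and viewed, at most 14 in all, crops included, and the job is handed in when it is done.

Besides the shell and the picture viewer there is one more tool, called by a JSON object that holds its "method" and its "body", one argument or row to a line. move_arm: Moves the arm, as the interface text tells. Its arguments: {"type":"object","properties":{"rows":{"type":"array","items":{"type":"object","properties":{"translation":{"type":"array","items":{"type":"number"}},"rot":{"type":"array","items":{"type":"number"}},"hand":{"type":"number"}}}},"squeeze":{"type":"number"}},"required":["rows"]}

```bash
mkdir -p pics; ls; cat > h.py <<'E'
import numpy as np,cv2
from scipy.spatial.transform import Rotation as R
from station import arm
def cam(n):
    c=arm.camera_params(n); o=np.array(c["orientation"],float)
    M=R.from_euler('xyz',o).as_matrix() if o.size==3 else (R.from_quat(o).as_matrix() if o.size==4 else o)
    return c,M,np.array(c["position"])
def cloud(n):
    p,d=arm.grab_frame(n); c,M,t=cam(n); f=210/np.tan(np.radians(c["vfov"]/2))
    v,u=np.mgrid[0:420,0:560]
    X=np.stack([(u-c["cx"])/f*d,(v-c["cy"])/f*d,d],-1)@M.T+t
    X[d==0]=np.nan
    return p,X
def w(n,pt): c,M,t=cam(n); return M@np.array(pt)+t
E
python3 - <<'E'
from h import *
for n in("top","side"):
    print(arm.camera_params(n))
    p,X=cloud(n); cv2.imwrite(f"pics/{n}0.png",p[:,:,::-1]); np.save(f"pics/{n}0.npy",X)
    for l in("deck","ridge_batten","deep_strip","middle_strip","shallow_strip","ridge_cap","hammer","ear_defenders"):
        print(n,l,[(round(r["p"],2),w(n,r["point"]).round(3)) for r in arm.pinpoint(l,n)[:2]])
print(arm.get_state())
E
```

```text
pics
{'vfov': 54.47672404392463, 'cx': 277.1762127129193, 'cy': 208.00366387010124, 'position': array([ 0.39935174, -0.03394618,  1.14452266]), 'orientation': array([-2.95312891,  0.0142747 , -1.54198222])}
top deck [(0.67, array([0.46 , 0.214, 0.094]))]
top ridge_batten [(0.63, array([0.62 , 0.232, 0.15 ]))]
top deep_strip [(0.92, array([ 0.433, -0.082, -0.002])), (0.54, array([0.625, 0.237, 0.151]))]
top middle_strip [(0.66, array([ 0.597, -0.095, -0.001]))]
top shallow_strip []
top ridge_cap [(0.56, array([ 0.425, -0.346,  0.001]))]
top hammer [(0.63, array([ 0.755, -0.201, -0.002]))]
top ear_defenders [(0.7, array([ 0.779,  0.049, -0.001]))]
{'vfov': 45.40517161922998, 'cx': 287.7552863690679, 'cy': 202.0764628339095, 'position': array([-0.07652421,  0.61797076,  1.04057312]), 'orientation': array([-2.34350249, -0.00858061, -2.33271625])}
side deck [(0.68, array([0.459, 0.21 , 0.095]))]
side ridge_batten [(0.91, array([0.621, 0.235, 0.148]))]
side deep_strip [(0.74, array([ 0.437, -0.082,  0.001])), (0.17, array([0.46 , 0.211, 0.09 ]))]
side middle_strip [(0.96, array([ 0.598, -0
[... 211 characters left out ...]
.72, array([0.778, 0.049, 0.   ]))]
{'t': 0.9, 'q': array([-9.30899451e-01,  3.58583856e-01,  1.18887188e-02,  2.84424289e-06,
       -1.22409627e+00, -2.88107282e-01]), 'qd': array([-0.00081941,  0.00214825,  0.00028664, -0.00228299, -0.00077388,
        0.00252091]), 'joint_efforts': array([ 2.09157529e-04, -5.82353318e+01,  2.93310142e+01,  7.00248823e+00,
        1.26140151e-02, -2.63935050e-05]), 'eef_pos': array([ 0.23256621, -0.63364195,  0.24056729]), 'ee_rot': array([-3.14158717e+00, -1.16563171e-06, -2.78980209e+00]), 'force': array([ 0.75990852, -0.52643887, -0.62436785]), 'moment': array([ 0.00886916, -0.04798199, -0.0069585 ]), 'gripper_force': 0.0, 'width': 0.08752135289113103}
```

View pics/top0.png

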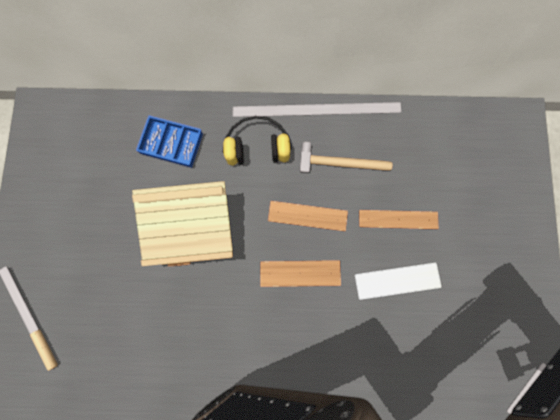

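View pics/side0.png

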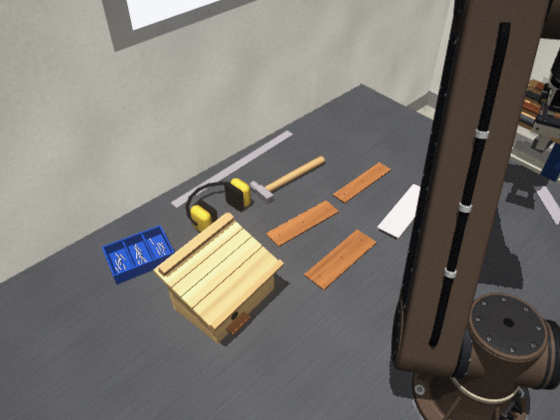

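```bash
cat >> h.py <<'E'
def rect(X,c,zlo,zhi,r=0.14):
    "minAreaRect of points near c within z band"
    m=(X[...,2]>zlo)&(X[...,2]<zhi)&(np.hypot(X[...,0]-c[0],X[...,1]-c[1])<r)
    k=cv2.morphologyEx(m.astype(np.uint8),cv2.MORPH_OPEN,np.ones((3,3)))
    n,lab,st,ce=cv2.connectedComponentsWithStats(k)
    if n<2: return None
    i=1+np.argmax(st[1:,4]); P=X[lab==i]
    b=cv2.minAreaRect((P[:,:2]*1000).astype(np.float32))
    e=cv2.boxPoints(b); a=e[1]-e[0]; bb=e[2]-e[1]; l=a if np.linalg.norm(a)>np.linalg.norm(bb) else bb
    ang=(np.degrees(np.arctan2(l[1],l[0])))%180
    return np.round(b[0],1),np.round(b[1],1),round(ang,2),np.median(P[:,2]).round(4),len(P)
E
python3 - <<'E'
from h import *
for n in("top","side"):
    X=np.load(f"pics/{n}0.npy")
    for l,c in dict(deep=(.435,-.082),mid=(.597,-.094),sh=(.592,-.352),cap=(.426,-.345)).items():
        print(n,l,rect(X,c,.0035 if l!="cap" else .008,.03))
    # deck plane
    m=(X[...,2]>.08)&(X[...,2]<.25)&(np.abs(X[...,0]-.55)<.12)&(np.abs(X[...,1]-.22)<.15)
    P=X[m]; 
    for k in range(2):
        q=P
        for _ in range(12):
            A=np.c_[q[:,:2],np.ones(len(q))]; s=np.linalg.lstsq(A,q[:,2],rcond=None)[0]
            r=P[:,2]-np.c_[P[:,:2],np.ones(len(P))]@s; q=P[np.abs(r)<max(.003,.01*.7**_)]
    print(n,"plane",s,len(P),len(q),"slope",np.degrees(np.arctan(np.hypot(*s[:2]))),"az",np.degrees(np.arctan2(s[1],s[0])))
    print(rect(X,(.55,.22),.085,.25,.2)); print(P.min(0),P.max(0))
    # residual > 12mm: batten
    r=X[...,2]-(X[...,:2]@s[:2]+s[2]); mm=m&(r>.014)&(r<.03); b=cv2.minAreaRect((X[mm][:,:2]*1000).astype(np.float32)); print("batten",b)
E
```

```text
top deep (array([446.6,   9.4]), array([36.8, 27.8]), np.float32(77.8), np.float64(0.0058), 74)
top mid (array([599.2, -72.2]), array([33.5, 37.7]), np.float32(102.71), np.float64(0.0052), 89)
top sh (array([ 584.4, -391.4]), array([20.3, 29.8]), np.float32(91.56), np.float64(0.0057), 56)
top cap (array([ 421.2, -345.5]), array([ 66. , 225.4]), np.float32(99.91), np.float64(0.0139), 2016)
top plane [ 0.32234968  0.04083156 -0.06162265] 6921 4948 slope 18.00029699946513 az 7.219125322999705
(array([546.7, 224.6]), array([188.8, 231.8]), np.float32(97.12), np.float64(0.1241), 6911)
[0.4409667  0.09871503 0.08888486] [0.65334803 0.34993695 0.1726862 ]
batten ((539.5767822265625, 223.401611328125), (169.63792419433594, 220.91380310058594), 6.918635368347168)
side deep (array([ 438.1, -123.4]), array([ 69.2, 124.7]), np.float32(91.75), np.float64(0.006), 510)
side mid (array([596.7, -96.4]), array([219.7,  62.1]), np.float32(83.52), np.float64(0.0064), 739)
side sh (array([ 597.5, -304.1]), array([64. , 43.7]), np.float32(86.14), np.float64(0.0058), 130)
side cap (array([ 424. , -342.3]), array([ 67.6, 231. ]), np.float32(100.12), np.float64(0.0146), 1057)
side plane [ 0.32057011  0.0416997  -0.06043042] 7842 5219 slope 17.91450942060804 az 7.411408159250936
(array([548.3, 225.3]), array([190.9, 234.2]), np.float32(97.1), np.float64(0.1237), 7807)
[0.4420511  0.10179433 0.08007156] [0.65260529 0.3518249  0.17464846]
batten ((540.0567626953125, 224.972412109375), (172.4407196044922, 222.2050323486328), 7.311892509460449)
```

The top view shows the deck at about px (183,222), with the deep strip (300,273), middle strip (308,215), shallow strip (398,219) and cap (398,281). The hammer and ear defenders lie beyond them. The side view agrees. Depth is too coarse for the thin strips, so I'll outline them by colour.

```bash
cat >> h.py <<'E'
def onplane(n,uv,z):
    c,M,t=cam(n); f=210/np.tan(np.radians(c["vfov"]/2))
    d=np.c_[(uv[:,0]-c["cx"])/f,(uv[:,1]-c["cy"])/f,np.ones(len(uv))]@M.T
    return t+d*((z-t[2])/d[:,2])[:,None]
def strip(n,p,X,c,z=.006,kind="wood",r=.13):
    H=cv2.cvtColor(p,cv2.COLOR_RGB2HSV)
    m=(H[...,1]>90)&(H[...,2]>70) if kind=="wood" else (H[...,1]<40)&(H[...,2]>150)
    m&=(np.hypot(X[...,0]-c[0],X[...,1]-c[1])<r)&(X[...,2]<.06)
    k,lab,st,ce=cv2.connectedComponentsWithStats(m.astype(np.uint8)); i=1+np.argmax(st[1:,4])
    v,u=np.nonzero(lab==i); P=onplane(n,np.c_[u,v].astype(float),z)
    b=cv2.minAreaRect((P[:,:2]*1000).astype(np.float32)); e=cv2.boxPoints(b); a,bb=e[1]-e[0],e[2]-e[1]
    l=a if np.linalg.norm(a)>np.linalg.norm(bb) else bb
    return np.round(b[0],1),np.round(sorted(b[1]),1),round(float(np.degrees(np.arctan2(l[1],l[0]))%180),2),P.mean(0).round(4)[:2]
# deck frame and tool goals
YAW=7.2; O=np.array([.4584,.2128,.095])
BASE=np.array([[0,-1,0],[-1,0,0],[0,0,-1]]).T  # columns: tool x,y,z
Rd=R.from_euler('xyz',[0,-18,YAW],degrees=True).as_matrix()
def down(yaw): return R.from_euler('z',yaw,degrees=True).as_matrix()@BASE
def tilt(t): return R.from_euler('xyz',[0,-t,YAW],degrees=True).as_matrix()@BASE
def dk(x,y,z): return O+Rd@np.array([x,y,z])
def go(p,Rt,s=None):
    s=s or arm.get_state(); R0=R.from_euler('xyz',s["ee_rot"]).as_matrix()
    print("t",round(s["t"],1),"at",s["eef_pos"].round(4),"w",round(s["width"],4),"goal",np.round(p,4),
     "T cm",(R0.T@(np.array(p)-s["eef_pos"])*100).round(2),"rot",np.degrees(R.from_matrix(R0.T@Rt).as_rotvec()).round(2))
E
python3 - <<'E'
from h import *
for n in("top","side"):
    p=cv2.imread(f"pics/{n}0.png")[:,:,::-1].copy(); X=np.load(f"pics/{n}0.npy")
    for l,c in dict(deep=(.435,-.082),mid=(.597,-.094),sh=(.592,-.352)).items(): print(n,l,strip(n,p,X,c))
    print(n,"cap",strip(n,p,X,(.424,-.345),.015,"al"))
go([.435,-.083,.08],down(0))
E
```

```text
top deep (array([434.9, -79.3]), array([ 68.1, 220.1]), 92.1, array([ 0.4351, -0.079 ]))
top mid (array([596.6, -97.5]), array([ 58.8, 220.5]), 83.95, array([ 0.5964, -0.0974]))
top sh (array([ 593.2, -352.5]), array([ 49. , 219.6]), 90.12, array([ 0.5932, -0.3524]))
top cap (array([ 422.5, -344. ]), array([ 71.4, 229.2]), 99.82, array([ 0.4222, -0.3438]))
side deep (array([436.2, -78.7]), array([ 70.4, 222.6]), 92.33, array([ 0.4356, -0.0739]))
side mid (array([597.8, -97.1]), array([ 62.2, 221.5]), 84.15, array([ 0.5982, -0.0928]))
side sh (array([ 594.6, -352.7]), array([ 51.6, 223. ]), 90.08, array([ 0.5945, -0.3485]))
side cap (array([ 424.1, -344. ]), array([ 68.5, 225.3]), 99.96, array([ 0.4241, -0.3225]))
t 0.9 at [ 0.2326 -0.6336  0.2406] w 0.0875 goal [ 0.435 -0.083  0.08 ] T cm [-37.98  44.72  16.06] rot [ -0.    -0.   -69.84]
```

{"method": "move_arm", "body": {
  "rows": [
    {"translation": [-5, 6, 1.5], "rot": [0, 0, -9], "hand": 0},
    {"translation": [-38.2, 45.1, 12], "rot": [0, 0, -72], "hand": 0},
    {"translation": [-38.2, 45.1, 12], "rot": [0, 0, -72], "hand": 0},
    {"translation": [-38.2, 45.1, 12], "rot": [0, 0, -72], "hand": 0},
    {"translation": [-38.2, 45.1, 12], "rot": [0, 0, -72], "hand": 0},
    {"translation": [-38.2, 45.1, 12], "rot": [0, 0, -72], "hand": 0},
    {"translation": [-38.2, 45.1, 12], "rot": [0, 0, -72], "hand": 0},
    {"translation": [-38.2, 45.1, 12], "rot": [0, 0, -72], "hand": 0}
  ],
  "squeeze": 15
}}

```text
t: 1.57
eef_pos: [0.345, -0.3251, 0.1744]
ee_rot: [-3.141, -0.0, -1.784]
force: [1.5, -0.2, 0.4]
width: 0.088
gripper_force: 0.0
```

```bash
python3 -c "
from h import *
go([.4355,-.079,.08],down(2.2))"
```

```text
t 1.6 at [ 0.345  -0.3251  0.1744] w 0.088 goal [ 0.4355 -0.079   0.08  ] T cm [-25.97  -3.63   9.44] rot [ -0.05  -0.02 -14.41]
```

{"method": "move_arm", "body": {
  "rows": [
    {"translation": [-26, -3.6, 8.4], "rot": [0, 0, -14.4], "hand": 0},
    {"translation": [-26, -3.6, 8.4], "rot": [0, 0, -14.4], "hand": 0},
    {"translation": [-26, -3.6, 8.4], "rot": [0, 0, -14.4], "hand": 0},
    {"translation": [-26, -3.6, 8.4], "rot": [0, 0, -14.4], "hand": 0},
    {"translation": [-26, -3.6, 8.4], "rot": [0, 0, -14.4], "hand": 0},
    {"translation": [-26, -3.6, 8.4], "rot": [0, 0, -14.4], "hand": 0},
    {"translation": [-26, -3.6, 8.4], "rot": [0, 0, -14.4], "hand": 0},
    {"translation": [-26, -3.6, 8.4], "rot": [0, 0, -14.4], "hand": 0}
  ]
}}

```text
t: 2.23
eef_pos: [0.4377, -0.0775, 0.0895]
ee_rot: [3.141, -0.0, -1.535]
force: [0.5, 0.1, -0.0]
width: 0.0878
gripper_force: 0.0
```

```bash
python3 -c "
from h import *
go([.4355,-.079,.0160],down(2.2))"
```

```text
t 2.2 at [ 0.4377 -0.0775  0.0895] w 0.0878 goal [ 0.4355 -0.079   0.016 ] T cm [0.14 0.22 7.35] rot [ 0.01 -0.01 -0.12]
```

{"method": "move_arm", "body": {
  "rows": [
    {"translation": [0.1, 0.2, 3.5], "rot": [0, 0, 0], "hand": 0},
    {"translation": [0.1, 0.2, 6], "rot": [0, 0, 0], "hand": 0},
    {"translation": [0.1, 0.2, 7.3], "rot": [0, 0, 0], "hand": 0},
    {"translation": [0.1, 0.2, 7.3], "rot": [0, 0, 0], "hand": 0},
    {"translation": [0.1, 0.2, 7.3], "rot": [0, 0, 0], "hand": 0},
    {"translation": [0.1, 0.2, 7.3], "rot": [0, 0, 0], "hand": 0.5},
    {"translation": [0.1, 0.2, 7.3], "rot": [0, 0, 0], "hand": 0.5},
    {"translation": [0.1, 0.2, 7.3], "rot": [0, 0, 0], "hand": 0.5}
  ],
  "squeeze": 15
}}

```text
t: 2.9
eef_pos: [0.4349, -0.0819, 0.0182]
ee_rot: [-3.14, 0.0, -1.539]
force: [-0.6, 0.3, 0.5]
width: 0.0727
gripper_force: 0.0
```

{"method": "move_arm", "body": {
  "rows": [
    {"translation": [-0.3, 0, 0.2], "rot": [0, 0, 0], "hand": 0.17},
    {"translation": [-0.3, 0, 0.2], "rot": [0, 0, 0], "hand": 0.17},
    {"translation": [-0.3, 0, 0.2], "rot": [0, 0, 0], "hand": 0.5},
    {"translation": [-0.3, 0, 0.2], "rot": [0, 0, 0], "hand": 0.5},
    {"translation": [-0.3, 0, 0.2], "rot": [0, 0, 0], "hand": 0.5},
    {"translation": [-0.3, 0, 0.2], "rot": [0, 0, 0], "hand": 0.5}
  ]
}}

```text
t: 3.4
eef_pos: [0.4343, -0.0788, 0.0156]
ee_rot: [-3.141, 0.0, -1.538]
force: [-1.2, 1.6, 3.6]
width: 0.0678
gripper_force: 15.0
```

```bash
cat >> h.py <<'E'
def lay(x,z,t,off,y=0): # TCP for underside centre at deck x,z (mm), tilt t, off = tool distance m
    Rt=tilt(t); return dk(x/1000,y/1000,z/1000)-Rt[:,2]*off, Rt
E
python3 -c "
from h import *
print(lay(34,7,13,.0156)[0])
p,Rt=lay(34,7,13,.0156); go(p+[0,0,.06],Rt)"
```

```text
[0.48485332 0.21614183 0.12736415]
t 3.4 at [ 0.4343 -0.0788  0.0156] w 0.0678 goal [0.4849 0.2161 0.1874] T cm [-29.32  -6.01 -17.18] rot [12.98 -0.6  -5.32]
```

{"method": "move_arm", "body": {
  "rows": [
    {"translation": [0, 0, -3], "rot": [0, 0, 0], "hand": 0.5},
    {"translation": [0, 0, -7], "rot": [0, 0, 0], "hand": 0.5},
    {"translation": [0, 0, -11], "rot": [0, 0, 0], "hand": 0.5},
    {"translation": [0, 0, -15], "rot": [0, 0, 0], "hand": 0.5},
    {"translation": [0, 0, -17], "rot": [0, 0, 0], "hand": 0.5},
    {"translation": [0, 0, -17], "rot": [0, 0, 0], "hand": 0.5}
  ]
}}

```text
t: 3.9
eef_pos: [0.437, -0.0787, 0.1906]
ee_rot: [-3.133, 0.001, -1.538]
force: [1.4, 0.1, -1.5]
width: 0.0676
gripper_force: 15.0
```

```bash
python3 -c "
from h import *
p,Rt=lay(34,7,13,.0156); go(p+[0,0,.06],Rt)"
```

```text
t 3.9 at [ 0.437  -0.0787  0.1906] w 0.0676 goal [0.4849 0.2161 0.1874] T cm [-29.31  -5.75   0.4 ] rot [12.47 -0.58 -5.29]
```

{"method": "move_arm", "body": {
  "rows": [
    {"translation": [-3, -0.5, 0], "rot": [2, 0, -1], "hand": 0.5},
    {"translation": [-7, -1.4, 0], "rot": [4, 0, -2], "hand": 0.5},
    {"translation": [-11, -2.2, 0], "rot": [6, 0, -2.5], "hand": 0.5},
    {"translation": [-15, -3, 0], "rot": [8, 0, -3], "hand": 0.5},
    {"translation": [-19, -3.8, 0], "rot": [10, 0, -4], "hand": 0.5},
    {"translation": [-23, -4.6, 0], "rot": [12, -0.6, -5.3], "hand": 0.5},
    {"translation": [-27, -5.4, 0], "rot": [12.8, -0.6, -5.3], "hand": 0.5},
    {"translation": [-29.3, -5.8, 0], "rot": [12.8, -0.6, -5.3], "hand": 0.5}
  ]
}}

```text
t: 4.57
eef_pos: [0.4824, 0.2189, 0.1849]
ee_rot: [-2.917, 0.0, -1.443]
force: [1.2, -0.3, 0.0]
width: 0.0676
gripper_force: 15.0
```

{"method": "move_arm", "body": {
  "rows": [
    {"translation": [0, 0, 0.5], "rot": [0, 0, 0], "hand": 0.5},
    {"translation": [0, 0, 0.5], "rot": [0, 0, 0], "hand": 0.5},
    {"translation": [0, 0, 0.5], "rot": [0, 0, 0], "hand": 0.5}
  ]
}}

```text
t: 4.82
eef_pos: [0.4831, 0.2152, 0.1794]
ee_rot: [-2.92, -0.001, -1.446]
force: [0.6, -0.2, -1.0]
width: 0.0681
gripper_force: 15.0
```

```bash
python3 -c "
from h import *
p,Rt=lay(34,7,13,.0156); go(p+[0,0,.02],Rt); go(p,Rt)
im,X=cloud('side'); cv2.imwrite('pics/s1.png',cv2.resize(im[150:360,120:400,::-1],None,fx=2.5,fy=2.5))"
```

```text
t 4.8 at [0.4831 0.2152 0.1794] w 0.0681 goal [0.4849 0.2161 0.1474] T cm [-0.08  0.53  3.16] rot [ 0.32 -0.09 -0.01]
t 4.8 at [0.4831 0.2152 0.1794] w 0.0681 goal [0.4849 0.2161 0.1274] T cm [-0.08  0.97  5.11] rot [ 0.32 -0.09 -0.01]
```

View pics/s1.png

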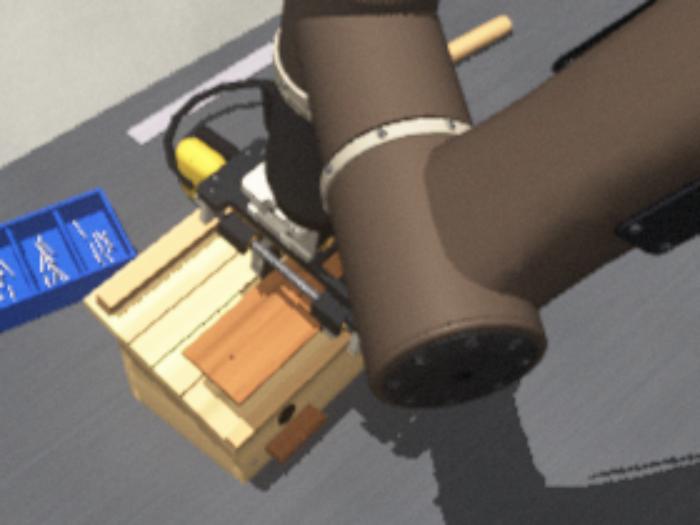

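The strip (crop px 250,340) is held level over the deck and parallel to the eave. I'm lowering it now.

{"method": "move_arm", "body": {
  "rows": [
    {"translation": [0, 0.5, 1.5], "rot": [0.3, 0, 0], "hand": 0.5},
    {"translation": [0, 0.8, 3], "rot": [0.3, 0, 0], "hand": 0.5},
    {"translation": [0, 1, 4.2], "rot": [0.3, 0, 0], "hand": 0.5},
    {"translation": [0, 1, 4.8], "rot": [0.3, 0, 0], "hand": 0.5},
    {"translation": [0, 1, 5.0], "rot": [0.3, 0, 0], "hand": 0.5},
    {"translation": [0, 1, 5.0], "rot": [0.3, 0, 0], "hand": 0.5},
    {"translation": [0, 1, 5.0], "rot": [0.3, 0, 0], "hand": 0.5}
  ]
}}

```text
t: 5.45
eef_pos: [0.4857, 0.2161, 0.1303]
ee_rot: [-2.912, 0.001, -1.446]
force: [-0.3, -0.2, 0.1]
width: 0.0677
gripper_force: 15.0
```

```bash
python3 -c "
from h import *
p,Rt=lay(34,7,13,.0156); go(p,Rt); print(arm.get_state()['force'])
print(Rd.T@(arm.get_state()['eef_pos']+Rt[:,2]*.0156-O)*1000)"
```

```text
t 5.5 at [0.4857 0.2161 0.1303] w 0.0677 goal [0.4849 0.2161 0.1274] T cm [-0.02  0.14  0.27] rot [-0.15  0.02 -0.06]
[-0.26672316 -0.22780834  0.08671967]
[35.64314821 -0.16983337  9.52041153]
```

{"method": "move_arm", "body": {
  "rows": [
    {"translation": [0, 0.1, 0.2], "rot": [0, 0, 0], "hand": 0.5},
    {"translation": [0, 0.1, 0.3], "rot": [0, 0, 0], "hand": 0.5},
    {"translation": [0, 0.1, 0.3], "rot": [0, 0, 0], "hand": 0.5}
  ]
}}

```text
t: 5.7
eef_pos: [0.4854, 0.2165, 0.1276]
ee_rot: [-2.911, 0.001, -1.445]
force: [-0.9, -0.3, 6.8]
width: 0.0676
gripper_force: 15.0
```

```bash
python3 -c "
from h import *
p,Rt=lay(34,7,13,.0156); go(p,Rt); print(arm.get_state()['force'])
print(Rd.T@(arm.get_state()['eef_pos']+Rt[:,2]*.0156-O)*1000)"
```

```text
t 5.7 at [0.4854 0.2165 0.1276] w 0.0676 goal [0.4849 0.2161 0.1274] T cm [0.03 0.06 0.01] rot [-0.2   0.05 -0.02]
[-0.90775448 -0.33944078  6.79554416]
[34.6297473   0.31931786  7.0748088 ]
```

{"method": "move_arm", "body": {
  "rows": [
    {"translation": [0, 0, 0], "rot": [0, 0, 0], "hand": 0.15},
    {"translation": [0, 0, 0], "rot": [0, 0, 0], "hand": 0.12},
    {"translation": [0, 0, 0], "rot": [0, 0, 0], "hand": 0.12},
    {"translation": [0, 0, 0], "rot": [0, 0, 0], "hand": 0.12},
    {"translation": [0, 0, -2], "rot": [0, 0, 0], "hand": 0.1},
    {"translation": [0, 0, -6], "rot": [0, 0, 0], "hand": 0},
    {"translation": [0, 0, -10], "rot": [0, 0, 0], "hand": 0},
    {"translation": [0, 0, -12], "rot": [0, 0, 0], "hand": 0}
  ]
}}

```text
t: 6.37
eef_pos: [0.4583, 0.2135, 0.2477]
ee_rot: [-2.909, 0.003, -1.445]
force: [0.8, 0.9, 0.4]
width: 0.0873
gripper_force: 0.0
```

```bash
python3 -c "
from h import *
go([.597,-.0975,.24],down(-5.95))"
```

```text
t 6.4 at [0.4583 0.2135 0.2477] w 0.0873 goal [ 0.597  -0.0975  0.24  ] T cm [32.6  -9.43  2.93] rot [-13.23   1.69  13.09]
```

{"method": "move_arm", "body": {
  "rows": [
    {"translation": [32.6, -9.4, 2], "rot": [-13.2, 1.7, 13.1], "hand": 0},
    {"translation": [32.6, -9.4, 2], "rot": [-13.2, 1.7, 13.1], "hand": 0},
    {"translation": [32.6, -9.4, 2], "rot": [-13.2, 1.7, 13.1], "hand": 0},
    {"translation": [32.6, -9.4, 2], "rot": [-13.2, 1.7, 13.1], "hand": 0},
    {"translation": [32.6, -9.4, 2], "rot": [-13.2, 1.7, 13.1], "hand": 0},
    {"translation": [32.6, -9.4, 2], "rot": [-13.2, 1.7, 13.1], "hand": 0},
    {"translation": [32.6, -9.4, 2], "rot": [-13.2, 1.7, 13.1], "hand": 0},
    {"translation": [32.6, -9.4, 2], "rot": [-13.2, 1.7, 13.1], "hand": 0}
  ]
}}

```text
t: 7.03
eef_pos: [0.5919, -0.0949, 0.2449]
ee_rot: [3.139, -0.004, -1.676]
force: [1.1, 1.1, 0.6]
width: 0.0877
gripper_force: 0.0
```

```bash
cat >> h.py <<'E'
def inplace(n,c,zoff):
    "deck coords of strip upper-surface net point"
E
python3 - <<'E'
from h import *
im,X=cloud('side'); np.save('pics/s2.npy',X); cv2.imwrite('pics/s2.png',im[:,:,::-1]); cv2.imwrite('pics/s2c.png',cv2.resize(im[190:350,130:310,::-1],None,fx=3.5,fy=3.5))
L=(X-O)@Rd*1000
H=cv2.cvtColor(im,cv2.COLOR_RGB2HSV)
m=(H[...,1]>140)&(H[...,2]>70)&(L[...,2]>-5)&(L[...,2]<40)&(L[...,0]>-10)&(L[...,0]<200)&(abs(L[...,1])<150)
P=L[m]; print(m.sum(),np.percentile(P,[1,50,99],axis=0).round(1)); print(cv2.minAreaRect(P[:,:2].astype(np.float32)))
for n in('side',): print([(r['p'],((w(n,r['point'])-O)@Rd*1000).round(1)) for r in arm.pinpoint('deep_strip',n)])
go([.597,-.0975,.016],down(-5.95))
E
```

```text
1940 [[   3.6 -106.7    4.5]
 [  37.9   -0.9   11.6]
 [  66.9  108.    19. ]]
((35.6252326965332, 0.487548828125), (65.71324920654297, 219.7410125732422), 0.14423154294490814)
[(0.88, array([37.7, -0.1,  8. ]))]
t 7.1 at [ 0.5925 -0.0977  0.2439] w 0.0878 goal [ 0.597  -0.0975  0.016 ] T cm [-0.18 -0.52 22.79] rot [ 0.21 -0.28 -0.34]
```

View pics/s2c.png

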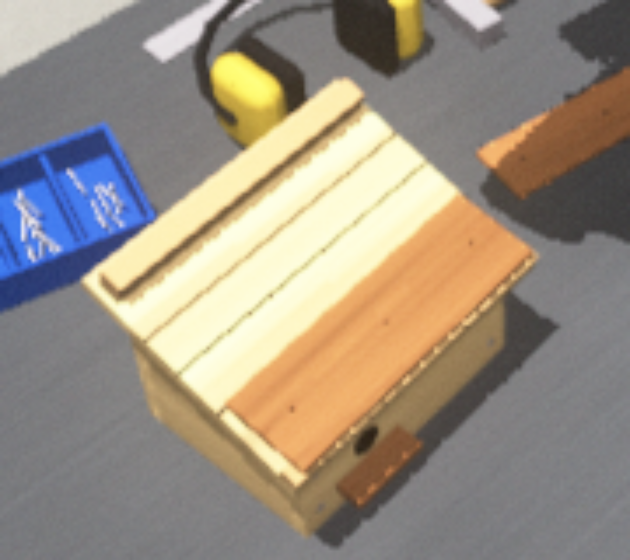

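The deep strip lies along the eave with its upper edge on line 1, which is still visible at crop (220,412). My frame gives x≈36 mm, y≈0. Next is the middle strip.

{"method": "move_arm", "body": {
  "rows": [
    {"translation": [0, -0.5, 4], "rot": [0.2, -0.3, -0.3], "hand": 0},
    {"translation": [-0.2, -0.5, 8], "rot": [0.2, -0.3, -0.3], "hand": 0},
    {"translation": [-0.2, -0.5, 12], "rot": [0.2, -0.3, -0.3], "hand": 0},
    {"translation": [-0.2, -0.5, 16], "rot": [0.2, -0.3, -0.3], "hand": 0.1},
    {"translation": [-0.2, -0.5, 19.5], "rot": [0.2, -0.3, -0.3], "hand": 0.2},
    {"translation": [-0.2, -0.5, 21.8], "rot": [0.2, -0.3, -0.3], "hand": 0.2},
    {"translation": [-0.2, -0.5, 22.5], "rot": [0.2, -0.3, -0.3], "hand": 0.2},
    {"translation": [-0.2, -0.5, 22.5], "rot": [0.2, -0.3, -0.3], "hand": 0.2}
  ]
}}

```text
t: 7.8
eef_pos: [0.5946, -0.0921, 0.018]
ee_rot: [3.139, 0.001, -1.67]
force: [0.9, 0.3, -0.1]
width: 0.0703
gripper_force: 0.0
```

```bash
python3 -c "
from h import *
go([.597,-.0975,.016],down(-5.95))"
```

```text
t 7.8 at [ 0.5946 -0.0921  0.018 ] w 0.0703 goal [ 0.597  -0.0975  0.016 ] T cm [ 0.52 -0.3   0.2 ] rot [0.17 0.03 0.25]
```

{"method": "move_arm", "body": {
  "rows": [
    {"translation": [0.3, -0.2, 0.15], "rot": [0.1, 0, 0.2], "hand": 0.25},
    {"translation": [0.3, -0.2, 0.15], "rot": [0.1, 0, 0.2], "hand": 0.25},
    {"translation": [0.3, -0.2, 0.15], "rot": [0.1, 0, 0.2], "hand": 0.6},
    {"translation": [0.3, -0.2, 0.15], "rot": [0.1, 0, 0.2], "hand": 0.6},
    {"translation": [0.3, -0.2, 0.15], "rot": [0.1, 0, 0.2], "hand": 0.6},
    {"translation": [0.3, -0.2, 0.15], "rot": [0.1, 0, 0.2], "hand": 0.6}
  ]
}}

```text
t: 8.3
eef_pos: [0.597, -0.0953, 0.0203]
ee_rot: [-3.139, 0.002, -1.674]
force: [-6.2, 0.8, 11.5]
width: 0.0444
gripper_force: 6.0
```

Missed: the width went to 44 mm, below the 58 mm strip depth. I'll open, raise and look.

{"method": "move_arm", "body": {
  "rows": [
    {"translation": [0, 0, 0], "rot": [0, 0, 0], "hand": 0.3},
    {"translation": [0, 0, -1], "rot": [0, 0, 0], "hand": 0},
    {"translation": [0, 0, -5], "rot": [0, 0, 0], "hand": 0},
    {"translation": [0, 0, -9], "rot": [0, 0, 0], "hand": 0},
    {"translation": [0, 0, -13], "rot": [0, 0, 0], "hand": 0},
    {"translation": [0, 0, -17], "rot": [0, 0, 0], "hand": 0},
    {"translation": [8, 0, -21], "rot": [0, 0, 0], "hand": 0},
    {"translation": [8, 0, -21], "rot": [0, 0, 0], "hand": 0}
  ]
}}

```text
t: 8.97
eef_pos: [0.5903, -0.169, 0.2303]
ee_rot: [-3.133, 0.002, -1.67]
force: [-0.3, 0.6, -0.3]
width: 0.0864
gripper_force: 0.0
```

```bash
python3 - <<'E'
from h import *
p0=None
for n in("side","top"):
    im,X=cloud(n); cv2.imwrite(f'pics/m_{n}.png',im[:,:,::-1]); np.save(f'pics/m_{n}.npy',X)
    print(n,strip(n,im,X,(.597,-.097)))
    if n=="side": cv2.imwrite('pics/mc.png',cv2.resize(im[150:310,230:430,::-1],None,fx=3,fy=3))
go([.597,-.0975,.06],down(-5.95))
E
```

```text
side (array([599.5, -97.2]), array([ 62.5, 221.6]), 83.83, array([ 0.5996, -0.0932]))
top (array([598.2, -99.1]), array([ 59.3, 150.1]), 83.89, array([ 0.5991, -0.098 ]))
t 9.1 at [ 0.5903 -0.1734  0.2312] w 0.0875 goal [ 0.597  -0.0975  0.06  ] T cm [-7.6   0.31 17.13] rot [-0.61  0.07 -0.09]
```

View pics/mc.png

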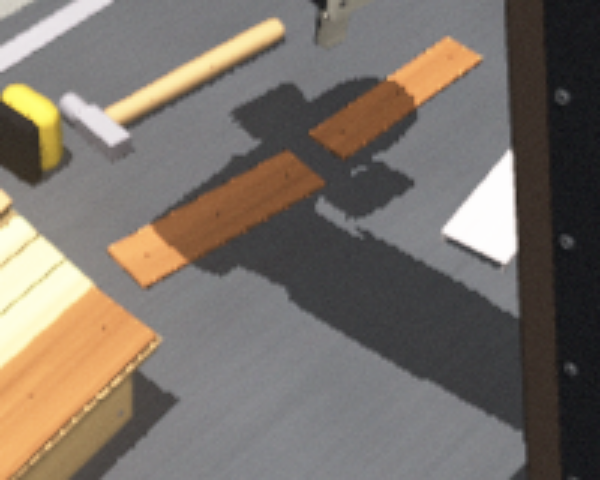

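The middle strip (crop 290,170) is still flat and has moved only about 1.5 mm. The fingers rode over it, so this time I'll settle lower before closing.

{"method": "move_arm", "body": {
  "rows": [
    {"translation": [-4, 0, 4], "rot": [-0.6, 0, 0], "hand": 0},
    {"translation": [-7.6, 0, 8], "rot": [-0.6, 0, 0], "hand": 0},
    {"translation": [-7.6, 0.1, 12], "rot": [-0.6, 0, 0], "hand": 0},
    {"translation": [-7.6, 0.1, 16], "rot": [-0.6, 0, 0], "hand": 0},
    {"translation": [-7.6, 0.1, 18.5], "rot": [-0.6, 0, 0], "hand": 0},
    {"translation": [-7.6, 0.1, 18.5], "rot": [-0.6, 0, 0], "hand": 0},
    {"translation": [-7.6, 0.1, 18.5], "rot": [-0.6, 0, 0], "hand": 0},
    {"translation": [-7.6, 0.1, 18.5], "rot": [-0.6, 0, 0], "hand": 0}
  ]
}}

```text
t: 9.73
eef_pos: [0.5981, -0.0938, 0.043]
ee_rot: [3.136, 0.002, -1.673]
force: [0.6, -1.1, 0.1]
width: 0.0874
gripper_force: 0.0
```

```bash
python3 -c "
from h import *
go([.5987,-.0975,.015],down(-6))"
```

```text
t 9.7 at [ 0.5981 -0.0938  0.043 ] w 0.0874 goal [ 0.5987 -0.0975  0.015 ] T cm [ 0.37 -0.11  2.8 ] rot [0.31 0.09 0.14]
```

{"method": "move_arm", "body": {
  "rows": [
    {"translation": [0.35, -0.1, 2], "rot": [0.3, 0, 0], "hand": 0},
    {"translation": [0.35, -0.1, 2.7], "rot": [0.3, 0, 0], "hand": 0},
    {"translation": [0.35, -0.1, 2.7], "rot": [0.3, 0, 0], "hand": 0},
    {"translation": [0.35, -0.1, 2.7], "rot": [0.3, 0, 0], "hand": 0.1},
    {"translation": [0.35, -0.1, 2.7], "rot": [0.3, 0, 0], "hand": 0.2},
    {"translation": [0.35, -0.1, 2.7], "rot": [0.3, 0, 0], "hand": 0.2}
  ]
}}

```text
t: 10.23
eef_pos: [0.598, -0.0972, 0.0152]
ee_rot: [3.141, 0.002, -1.674]
force: [-0.5, -0.3, 0.1]
width: 0.0738
gripper_force: 0.0
```

```bash
python3 -c "
from h import *
go([.5987,-.0975,.015],down(-6))"
```

```text
t 10.2 at [ 0.598  -0.0972  0.0152] w 0.0738 goal [ 0.5987 -0.0975  0.015 ] T cm [ 0.03 -0.07  0.02] rot [0.02 0.12 0.1 ]
```

{"method": "move_arm", "body": {
  "rows": [
    {"translation": [0, -0.1, 0], "rot": [0, 0, 0], "hand": 0.3},
    {"translation": [0, -0.1, 0], "rot": [0, 0, 0], "hand": 0.3},
    {"translation": [0, -0.1, 0], "rot": [0, 0, 0], "hand": 0.45},
    {"translation": [0, -0.1, 0], "rot": [0, 0, 0], "hand": 0.5},
    {"translation": [0, -0.1, 0], "rot": [0, 0, 0], "hand": 0.5},
    {"translation": [0, -0.1, 0], "rot": [0, 0, 0], "hand": 0.5},
    {"translation": [0, -0.1, 0], "rot": [0, 0, 0], "hand": 0.5}
  ],
  "squeeze": 12
}}

```text
t: 10.82
eef_pos: [0.599, -0.0973, 0.0144]
ee_rot: [3.141, 0.002, -1.673]
force: [2.2, 0.0, 5.9]
width: 0.0578
gripper_force: 12.7
```

{"method": "move_arm", "body": {
  "rows": [
    {"translation": [0, 0, -3], "rot": [0, 0, 0], "hand": 0.6},
    {"translation": [0, 0, -7], "rot": [0, 0, 0], "hand": 0.6},
    {"translation": [0, 0, -11], "rot": [0, 0, 0], "hand": 0.6},
    {"translation": [0, 0, -15], "rot": [0, 0, 0], "hand": 0.6},
    {"translation": [0, 0, -19], "rot": [0, 0, 0], "hand": 0.6},
    {"translation": [0, 0, -21], "rot": [0, 0, 0], "hand": 0.6},
    {"translation": [0, 0, -21], "rot": [0, 0, 0], "hand": 0.6}
  ]
}}

```text
t: 11.4
eef_pos: [0.6004, -0.0978, 0.2294]
ee_rot: [-3.136, 0.003, -1.673]
force: [1.1, -0.1, 0.0]
width: 0.0579
gripper_force: 12.0
```

```bash
python3 -c "
from h import *
p,Rt=lay(75,8.5,11,.0144); go(p+[0,0,.07],Rt)"
```

```text
t 11.4 at [ 0.6004 -0.0978  0.2294] w 0.0579 goal [0.5238 0.2211 0.2104] T cm [-30.93  10.89   1.92] rot [ 10.64  -1.14 -13.05]
```

{"method": "move_arm", "body": {
  "rows": [
    {"translation": [-3, 1, 0], "rot": [1, 0, -1], "hand": 0.6},
    {"translation": [-7, 2.5, 0.3], "rot": [2, 0, -3], "hand": 0.6},
    {"translation": [-11, 4, 0.5], "rot": [4, 0, -5], "hand": 0.6},
    {"translation": [-15, 5.4, 0.7], "rot": [6, 0, -7], "hand": 0.6},
    {"translation": [-19, 6.8, 1], "rot": [8, -1, -9], "hand": 0.6},
    {"translation": [-23, 8.2, 1.2], "rot": [10, -1, -12], "hand": 0.6},
    {"translation": [-27, 9.6, 1.4], "rot": [10.6, -1.1, -13], "hand": 0.6},
    {"translation": [-30.9, 10.9, 1.4], "rot": [10.6, -1.1, -13], "hand": 0.6}
  ]
}}

```text
t: 12.07
eef_pos: [0.5203, 0.2168, 0.2093]
ee_rot: [-2.959, -0.001, -1.445]
force: [1.1, 0.2, -1.2]
width: 0.0578
gripper_force: 12.0
```

{"method": "move_arm", "body": {
  "rows": [
    {"translation": [0, 0, 0.5], "rot": [0, 0, 0], "hand": 0.6},
    {"translation": [0, 0, 0.5], "rot": [0, 0, 0], "hand": 0.6},
    {"translation": [0, 0, 0.5], "rot": [0, 0, 0], "hand": 0.6},
    {"translation": [0, 0, 0.5], "rot": [0, 0, 0], "hand": 0.6}
  ]
}}

```text
t: 12.4
eef_pos: [0.5236, 0.2153, 0.2051]
ee_rot: [-2.959, -0.001, -1.447]
force: [0.3, -0.8, -0.3]
width: 0.0576
gripper_force: 12.0
```

```bash
python3 -c "
from h import *
p,Rt=lay(75,8.5,11,.0144); go(p,Rt)"
```

```text
t 12.4 at [0.5236 0.2153 0.2051] w 0.0576 goal [0.5238 0.2211 0.1404] T cm [-0.57  1.08  6.38] rot [ 0.55 -0.06 -0.12]
```

{"method": "move_arm", "body": {
  "rows": [
    {"translation": [-0.3, 0.4, 2], "rot": [0.5, 0, 0], "hand": 0.6},
    {"translation": [-0.6, 0.8, 4], "rot": [0.5, 0, 0], "hand": 0.6},
    {"translation": [-0.6, 1, 5.3], "rot": [0.5, 0, 0], "hand": 0.6},
    {"translation": [-0.6, 1.1, 5.9], "rot": [0.5, 0, 0], "hand": 0.6},
    {"translation": [-0.6, 1.1, 6.1], "rot": [0.5, 0, 0], "hand": 0.6},
    {"translation": [-0.6, 1.1, 6.1], "rot": [0.5, 0, 0], "hand": 0.6},
    {"translation": [-0.6, 1.1, 6.1], "rot": [0.5, 0, 0], "hand": 0.6}
  ]
}}

```text
t: 12.98
eef_pos: [0.5242, 0.2221, 0.1446]
ee_rot: [-2.948, 0.001, -1.447]
force: [0.0, -0.3, 0.1]
width: 0.0577
gripper_force: 12.0
```

```bash
python3 -c "
from h import *
p,Rt=lay(75,8.5,11,.0144); go(p,Rt); print(Rd.T@(arm.get_state()['eef_pos']+Rt[:,2]*.0144-O)*1000)"
```

```text
t 13.0 at [0.5242 0.2221 0.1446] w 0.0577 goal [0.5238 0.2211 0.1404] T cm [0.1  0.12 0.4 ] rot [-0.08  0.02 -0.13]
[76.71358151  0.99280993 12.32431555]
```

{"method": "move_arm", "body": {
  "rows": [
    {"translation": [0.1, 0.1, 0.25], "rot": [0, 0, 0], "hand": 0.6},
    {"translation": [0.1, 0.15, 0.4], "rot": [0, 0, 0], "hand": 0.6},
    {"translation": [0.1, 0.15, 0.45], "rot": [0, 0, 0], "hand": 0.6},
    {"translation": [0.1, 0.15, 0.45], "rot": [0, 0, 0], "hand": 0.6}
  ]
}}

```text
t: 13.32
eef_pos: [0.523, 0.2213, 0.1391]
ee_rot: [-2.949, 0.0, -1.446]
force: [-0.2, 0.2, 0.3]
width: 0.0573
gripper_force: 12.0
```

```bash
python3 -c "
from h import *
p,Rt=lay(75,8.5,11,.0144); go(p,Rt); print(Rd.T@(arm.get_state()['eef_pos']+Rt[:,2]*.0144-O)*1000)"
```

```text
t 13.3 at [0.523  0.2213 0.1391] w 0.0573 goal [0.5238 0.2211 0.1404] T cm [ 0.03 -0.1  -0.11] rot [-0.04  0.01 -0.08]
[73.83432014  0.30276586  7.56383738]
```

{"method": "move_arm", "body": {
  "rows": [
    {"translation": [0, -0.15, 0], "rot": [0, 0, 0], "hand": 0.6},
    {"translation": [0, -0.15, 0], "rot": [0, 0, 0], "hand": 0.6},
    {"translation": [0, -0.15, 0], "rot": [0, 0, 0], "hand": 0.25},
    {"translation": [0, -0.15, 0], "rot": [0, 0, 0], "hand": 0.25},
    {"translation": [0, -0.15, 0], "rot": [0, 0, 0], "hand": 0.25},
    {"translation": [0, -0.15, -1.5], "rot": [0, 0, 0], "hand": 0.22},
    {"translation": [0, -0.15, -5], "rot": [0, 0, 0], "hand": 0.1},
    {"translation": [0, -0.15, -9], "rot": [0, 0, 0], "hand": 0}
  ]
}}

```text
t: 13.98
eef_pos: [0.5062, 0.2182, 0.2264]
ee_rot: [-2.953, -0.003, -1.447]
force: [0.6, 0.1, 0.4]
width: 0.0764
gripper_force: 0.0
```

```bash
python3 -c "
from h import *
go([.594,-.3525,.24],down(0.1))"
```

```text
t 14.0 at [0.5062 0.2182 0.2264] w 0.0764 goal [ 0.594  -0.3525  0.24  ] T cm [57.72 -1.86 -0.86] rot [-10.78   0.5    6.99]
```

{"method": "move_arm", "body": {
  "rows": [
    {"translation": [4, 0, -2], "rot": [0, 0, 0], "hand": 0},
    {"translation": [57.7, -1.9, -1], "rot": [-10.8, 0.5, 7], "hand": 0},
    {"translation": [57.7, -1.9, -1], "rot": [-10.8, 0.5, 7], "hand": 0},
    {"translation": [57.7, -1.9, -1], "rot": [-10.8, 0.5, 7], "hand": 0},
    {"translation": [57.7, -1.9, -1], "rot": [-10.8, 0.5, 7], "hand": 0},
    {"translation": [57.7, -1.9, -1], "rot": [-10.8, 0.5, 7], "hand": 0},
    {"translation": [57.7, -1.9, -1], "rot": [-10.8, 0.5, 7], "hand": 0},
    {"translation": [57.7, -1.9, -1], "rot": [-10.8, 0.5, 7], "hand": 0}
  ]
}}

```text
t: 14.65
eef_pos: [0.5554, -0.108, 0.2433]
ee_rot: [-3.138, 0.004, -1.569]
force: [2.0, 1.2, 0.8]
width: 0.0877
gripper_force: 0.0
```

```bash
cat >> h.py <<'E'
def look(tag,lo,hi):
    im,X=cloud('side'); cv2.imwrite(f'pics/{tag}.png',cv2.resize(im[190:350,130:310,::-1],None,fx=3.5,fy=3.5))
    L=(X-O)@Rd*1000; H=cv2.cvtColor(im,cv2.COLOR_RGB2HSV)
    m=(H[...,1]>140)&(H[...,2]>70)&(L[...,2]>-5)&(L[...,2]<40)&(L[...,0]>-10)&(L[...,0]<200)&(abs(L[...,1])<150)
    P=L[m]; b=cv2.minAreaRect(P[:,:2].astype(np.float32)); print("wood",b,np.percentile(P,[.5,99.5],axis=0).round(1))
E
python3 - <<'E'
from h import *
look('s3',0,0)
for l in('deep_strip','middle_strip'): print(l,[(r['p'],((w('side',r['point'])-O)@Rd*1000).round(1)) for r in arm.pinpoint(l,'side')])
im,X=cloud('top'); print(strip('top',im,X,(.594,-.3525)))
go([.594,-.3525,.07],down(0.1))
E
```

```text
wood ((53.589202880859375, 0.5972976684570312), (101.7481918334961, 221.65780639648438), 0.07116011530160904) [[   3.3 -107.2    5.3]
 [ 102.6  109.3   19.8]]
deep_strip [(0.71, array([37.7,  1.1,  7.4])), (0.51, array([ 252.4, -202.3, -181.2]))]
middle_strip [(0.56, array([77.8,  6.9,  6.6]))]
(array([ 593.1, -352.5]), array([ 48. , 219.7]), 90.4, array([ 0.5928, -0.3527]))
t 14.8 at [ 0.5553 -0.1073  0.2428] w 0.0878 goal [ 0.594  -0.3525  0.07  ] T cm [24.57 -3.85 17.2 ] rot [-0.17  0.2  -0.16]
```

View pics/s3.png

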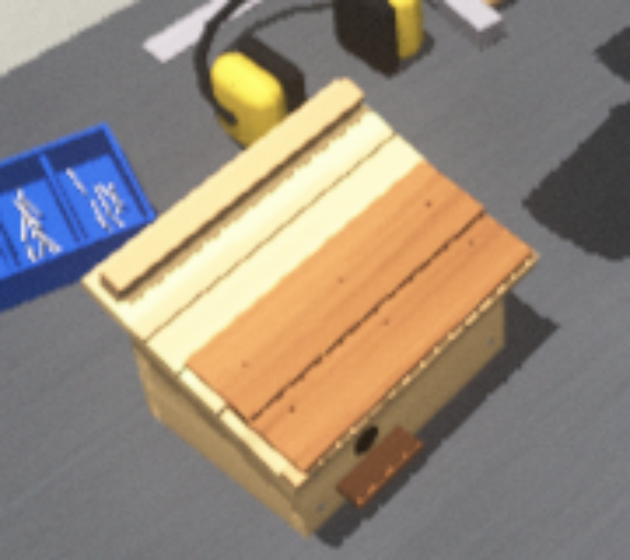

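The middle strip's upper edge is on line 2 (crop 185,365), and it laps the deep strip squarely. Next is the shallow strip.

{"method": "move_arm", "body": {
  "rows": [
    {"translation": [3.5, -0.6, 2], "rot": [0, 0, 0], "hand": 0},
    {"translation": [7, -1.2, 4.5], "rot": [0, 0, 0], "hand": 0},
    {"translation": [10.5, -1.8, 7], "rot": [0, 0, 0], "hand": 0},
    {"translation": [14, -2.4, 9.5], "rot": [0, 0, 0], "hand": 0},
    {"translation": [17.5, -3, 12], "rot": [0, 0, 0], "hand": 0},
    {"translation": [21, -3.5, 14.5], "rot": [0, 0, 0], "hand": 0.1},
    {"translation": [24.5, -3.9, 17], "rot": [0, 0, 0], "hand": 0.2},
    {"translation": [24.5, -3.9, 19.5], "rot": [0, 0, 0], "hand": 0.2}
  ]
}}

```text
t: 15.52
eef_pos: [0.5975, -0.3531, 0.0474]
ee_rot: [-3.135, 0.002, -1.569]
force: [1.8, -0.2, -0.1]
width: 0.0737
gripper_force: 0.0
```

{"method": "move_arm", "body": {
  "rows": [
    {"translation": [0, 0, 0.4], "rot": [0, 0, 0], "hand": 0.2},
    {"translation": [0, 0, 0.4], "rot": [0, 0, 0], "hand": 0.2},
    {"translation": [0, 0, 0.4], "rot": [0, 0, 0], "hand": 0.2},
    {"translation": [0, 0, 0.4], "rot": [0, 0, 0], "hand": 0.2}
  ]
}}

```text
t: 15.85
eef_pos: [0.5974, -0.349, 0.0458]
ee_rot: [-3.135, 0.002, -1.566]
force: [0.8, -0.7, 0.5]
width: 0.0704
gripper_force: 0.0
```

```bash
python3 -c "
from h import *
go([.5935,-.3525,.015],down(0.3))"
```

```text
t 15.8 at [ 0.5974 -0.349   0.0458] w 0.0704 goal [ 0.5935 -0.3525  0.015 ] T cm [0.35 0.41 3.08] rot [-0.37  0.14 -0.05]
```

{"method": "move_arm", "body": {
  "rows": [
    {"translation": [0.3, 0.4, 1.8], "rot": [-0.3, 0, 0], "hand": 0.2},
    {"translation": [0.3, 0.4, 2.7], "rot": [-0.3, 0, 0], "hand": 0.2},
    {"translation": [0.3, 0.4, 3], "rot": [-0.3, 0, 0], "hand": 0.2},
    {"translation": [0.3, 0.4, 3], "rot": [-0.3, 0, 0], "hand": 0.2},
    {"translation": [0.3, 0.4, 3], "rot": [-0.3, 0, 0], "hand": 0.2},
    {"translation": [0.3, 0.4, 3], "rot": [-0.3, 0, 0], "hand": 0.2}
  ]
}}

```text
t: 16.35
eef_pos: [0.5925, -0.3528, 0.0144]
ee_rot: [3.141, 0.003, -1.568]
force: [-0.4, -0.6, 0.5]
width: 0.0701
gripper_force: 0.4
```

```bash
python3 -c "
from h import *
go([.5935,-.3525,.015],down(0.3))"
```

```text
t 16.4 at [ 0.5925 -0.3528  0.0144] w 0.0701 goal [ 0.5935 -0.3525  0.015 ] T cm [-0.03 -0.1  -0.06] rot [ 0.02  0.18 -0.15]
```

{"method": "move_arm", "body": {
  "rows": [
    {"translation": [0, -0.1, 0], "rot": [0, 0, 0], "hand": 0.35},
    {"translation": [0, -0.1, 0], "rot": [0, 0, 0], "hand": 0.4},
    {"translation": [0, -0.1, 0], "rot": [0, 0, 0], "hand": 0.4},
    {"translation": [0, -0.1, 0], "rot": [0, 0, 0], "hand": 0.5},
    {"translation": [0, -0.1, 0], "rot": [0, 0, 0], "hand": 0.65},
    {"translation": [0, -0.1, 0], "rot": [0, 0, 0], "hand": 0.65},
    {"translation": [0, -0.1, 0], "rot": [0, 0, 0], "hand": 0.65},
    {"translation": [0, -0.1, 0], "rot": [0, 0, 0], "hand": 0.65}
  ]
}}

```text
t: 17.02
eef_pos: [0.5936, -0.3535, 0.0144]
ee_rot: [-3.142, 0.003, -1.568]
force: [1.7, 0.8, 6.0]
width: 0.0478
gripper_force: 12.9
```

{"method": "move_arm", "body": {
  "rows": [
    {"translation": [0, 0, -3], "rot": [0, 0, 0], "hand": 0.7},
    {"translation": [0, 0, -7], "rot": [0, 0, 0], "hand": 0.7},
    {"translation": [0, 0, -11], "rot": [0, 0, 0], "hand": 0.7},
    {"translation": [0, 0, -15], "rot": [0, 0, 0], "hand": 0.7},
    {"translation": [0, 0, -19], "rot": [0, 0, 0], "hand": 0.7},
    {"translation": [-3, 0, -21], "rot": [0, 0, 0], "hand": 0.7},
    {"translation": [-7, 0, -22], "rot": [0, 0, 0], "hand": 0.7},
    {"translation": [-11, 0, -22], "rot": [0, 0, 0], "hand": 0.7}
  ]
}}

```text
t: 17.68
eef_pos: [0.5934, -0.2439, 0.2367]
ee_rot: [-3.139, 0.003, -1.571]
force: [1.5, 0.1, -0.1]
width: 0.0478
gripper_force: 12.0
```

```bash
python3 -c "
from h import *
p,Rt=lay(110,8.5,10,.0144,-1); go(p+[0,0,.07],Rt)"
```

```text
t 17.7 at [ 0.5934 -0.2439  0.2367] w 0.0478 goal [0.5572 0.2243 0.2213] T cm [-46.81   3.64   1.66] rot [ 9.85 -0.48 -7.21]
```

{"method": "move_arm", "body": {
  "rows": [
    {"translation": [-4, 0.3, 0], "rot": [1, 0, -1], "hand": 0.7},
    {"translation": [-8, 0.6, 0], "rot": [2, 0, -1.5], "hand": 0.7},
    {"translation": [-12, 0.9, 0], "rot": [3, 0, -2], "hand": 0.7},
    {"translation": [-16, 1.2, 0.4], "rot": [4, 0, -3], "hand": 0.7},
    {"translation": [-20, 1.5, 0.5], "rot": [5, -0.2, -4], "hand": 0.7},
    {"translation": [-24, 1.8, 0.8], "rot": [6, -0.3, -5], "hand": 0.7},
    {"translation": [-28, 2.1, 1], "rot": [8, -0.4, -6], "hand": 0.7},
    {"translation": [-32, 2.4, 1.2], "rot": [9.8, -0.5, -7.2], "hand": 0.7}
  ]
}}

```text
t: 18.35
eef_pos: [0.5675, 0.0778, 0.2227]
ee_rot: [-2.971, 0.002, -1.443]
force: [1.3, 0.5, -1.4]
width: 0.0478
gripper_force: 12.0
```

```bash
python3 -c "
from h import *
p,Rt=lay(110,8.5,10,.0144,-1); go(p+[0,0,.06],Rt)"
```

```text
t 18.4 at [0.5675 0.0778 0.2227] w 0.0478 goal [0.5572 0.2243 0.2113] T cm [-14.65  -0.65   1.3 ] rot [0.21 0.15 0.12]
```

{"method": "move_arm", "body": {
  "rows": [
    {"translation": [-4, 0, 0], "rot": [0.2, 0, 0], "hand": 0.7},
    {"translation": [-8, -0.3, 0.3], "rot": [0.2, 0, 0], "hand": 0.7},
    {"translation": [-11.5, -0.5, 0.5], "rot": [0.2, 0, 0], "hand": 0.7},
    {"translation": [-13.8, -0.6, 0.8], "rot": [0.2, 0, 0], "hand": 0.7},
    {"translation": [-14.5, -0.6, 1.3], "rot": [0.2, 0, 0], "hand": 0.7},
    {"translation": [-14.5, -0.6, 1.3], "rot": [0.2, 0, 0], "hand": 0.7},
    {"translation": [-14.5, -0.6, 1.3], "rot": [0.2, 0, 0], "hand": 0.7},
    {"translation": [-14.5, -0.6, 1.3], "rot": [0.2, 0, 0], "hand": 0.7}
  ]
}}

```text
t: 19.02
eef_pos: [0.5576, 0.22, 0.2112]
ee_rot: [-2.969, 0.001, -1.444]
force: [0.6, -0.8, -0.2]
width: 0.0478
gripper_force: 12.0
```

```bash
python3 -c "
from h import *
p,Rt=lay(110,8.5,10,.0144,-1); go(p,Rt)"
```

```text
t 19.0 at [0.5576 0.22   0.2112] w 0.0478 goal [0.5572 0.2243 0.1513] T cm [-0.43  1.02  5.91] rot [0.11 0.08 0.07]
```

{"method": "move_arm", "body": {
  "rows": [
    {"translation": [-0.2, 0.4, 2], "rot": [0.1, 0, 0], "hand": 0.7},
    {"translation": [-0.4, 0.8, 4], "rot": [0.1, 0, 0], "hand": 0.7},
    {"translation": [-0.4, 1, 5.2], "rot": [0.1, 0, 0], "hand": 0.7},
    {"translation": [-0.4, 1, 5.6], "rot": [0.1, 0, 0], "hand": 0.7},
    {"translation": [-0.4, 1, 5.6], "rot": [0.1, 0, 0], "hand": 0.7},
    {"translation": [-0.4, 1, 5.6], "rot": [0.1, 0, 0], "hand": 0.7},
    {"translation": [-0.4, 1, 5.6], "rot": [0.1, 0, 0], "hand": 0.7}
  ]
}}

```text
t: 19.6
eef_pos: [0.5579, 0.225, 0.1559]
ee_rot: [-2.965, 0.002, -1.443]
force: [-0.4, 0.1, -0.2]
width: 0.048
gripper_force: 12.0
```

```bash
python3 -c "
from h import *
p,Rt=lay(110,8.5,10,.0144,-1); go(p,Rt); print(Rd.T@(arm.get_state()['eef_pos']+Rt[:,2]*.0144-O)*1000)"
```

```text
t 19.6 at [0.5579 0.225  0.1559] w 0.048 goal [0.5572 0.2243 0.1513] T cm [0.06 0.15 0.44] rot [-0.13  0.16  0.07]
[112.11794689  -0.37636761  12.67147791]
```

{"method": "move_arm", "body": {
  "rows": [
    {"translation": [0, 0.1, 0.2], "rot": [0, 0, 0], "hand": 0.7},
    {"translation": [0, 0.1, 0.35], "rot": [0, 0, 0], "hand": 0.7},
    {"translation": [0, 0.1, 0.35], "rot": [0, 0, 0], "hand": 0.7},
    {"translation": [0, 0.1, 0.35], "rot": [0, 0, 0], "hand": 0.7}
  ]
}}

```text
t: 19.93
eef_pos: [0.5568, 0.225, 0.1511]
ee_rot: [-2.966, 0.002, -1.443]
force: [-0.5, -0.0, -1.1]
width: 0.0475
gripper_force: 12.0
```

```bash
python3 -c "
from h import *
p,Rt=lay(110,8.5,10,.0144,-1); go(p,Rt); print(Rd.T@(arm.get_state()['eef_pos']+Rt[:,2]*.0144-O)*1000)"
```

```text
t 19.9 at [0.5568 0.225  0.1511] w 0.0475 goal [0.5572 0.2243 0.1513] T cm [ 0.08 -0.04 -0.01] rot [-0.05  0.12  0.11]
[109.59958744  -0.18627648   8.49300813]
```

Release (to about 56 mm), then lift.

{"method": "move_arm", "body": {
  "rows": [
    {"translation": [0, 0, 0.05], "rot": [0, 0, 0], "hand": 0.7},
    {"translation": [0, 0, 0.05], "rot": [0, 0, 0], "hand": 0.35},
    {"translation": [0, 0, 0.05], "rot": [0, 0, 0], "hand": 0.35},
    {"translation": [0, 0, 0.05], "rot": [0, 0, 0], "hand": 0.35},
    {"translation": [0, 0, 0.05], "rot": [0, 0, 0], "hand": 0.35},
    {"translation": [0, 0, -1.5], "rot": [0, 0, 0], "hand": 0.33},
    {"translation": [0, 0, -5], "rot": [0, 0, 0], "hand": 0.1},
    {"translation": [0, 0, -9], "rot": [0, 0, 0], "hand": 0}
  ]
}}

```text
t: 20.6
eef_pos: [0.54, 0.2219, 0.2383]
ee_rot: [-2.971, -0.001, -1.443]
force: [0.9, 1.1, 0.8]
width: 0.0671
gripper_force: 0.0
```

```bash
python3 -c "
from h import *
go([.4235,-.344,.20],down(9.9))"
```

```text
t 20.6 at [0.54   0.2219 0.2383] w 0.0671 goal [ 0.4235 -0.344   0.2   ] T cm [54.64 19.14  0.65] rot [-9.78 -0.29 -2.58]
```

{"method": "move_arm", "body": {
  "rows": [
    {"translation": [3, 0, -1.5], "rot": [-2, 0, 0], "hand": 0},
    {"translation": [54.6, 19.1, 0.5], "rot": [-9.8, -0.3, -2.6], "hand": 0},
    {"translation": [54.6, 19.1, 0.5], "rot": [-9.8, -0.3, -2.6], "hand": 0},
    {"translation": [54.6, 19.1, 0.5], "rot": [-9.8, -0.3, -2.6], "hand": 0},
    {"translation": [54.6, 19.1, 0.5], "rot": [-9.8, -0.3, -2.6], "hand": 0},
    {"translation": [54.6, 19.1, 0.5], "rot": [-9.8, -0.3, -2.6], "hand": 0},
    {"translation": [54.6, 19.1, 0.5], "rot": [-9.8, -0.3, -2.6], "hand": 0},
    {"translation": [54.6, 19.1, 0.5], "rot": [-9.8, -0.3, -2.6], "hand": 0}
  ]
}}

```text
t: 21.27
eef_pos: [0.4795, -0.0925, 0.2259]
ee_rot: [-3.137, 0.003, -1.397]
force: [1.6, 0.3, 0.4]
width: 0.0873
gripper_force: 0.0
```

```bash
python3 - <<'E'
from h import *
look('s4',0,0)
print([(r['p'],((w('side',r['point'])-O)@Rd*1000).round(1)) for r in arm.pinpoint('shallow_strip','side')])
im,X=cloud('top'); print(strip('top',im,X,(.4235,-.344),.015,"al"))
go([.4235,-.344,.08],down(9.9))
E
```

```text
wood ((68.49571228027344, 0.12099456787109375), (131.37794494628906, 221.9996337890625), 0.3097156584262848) [[   3.5 -107.4    4.7]
 [ 132.   109.5   19.8]]
[(0.74, array([111.4,  -2.4,   8.8])), (0.23, array([76.8,  3.2,  6.4]))]
(array([ 422.5, -343.8]), array([ 72.6, 230.7]), 99.82, array([ 0.4223, -0.344 ]))
t 21.4 at [ 0.4792 -0.0934  0.2257] w 0.0879 goal [ 0.4235 -0.344   0.08  ] T cm [23.81  9.76 14.46] rot [-0.22  0.16 -0.23]
```

View pics/s4.png

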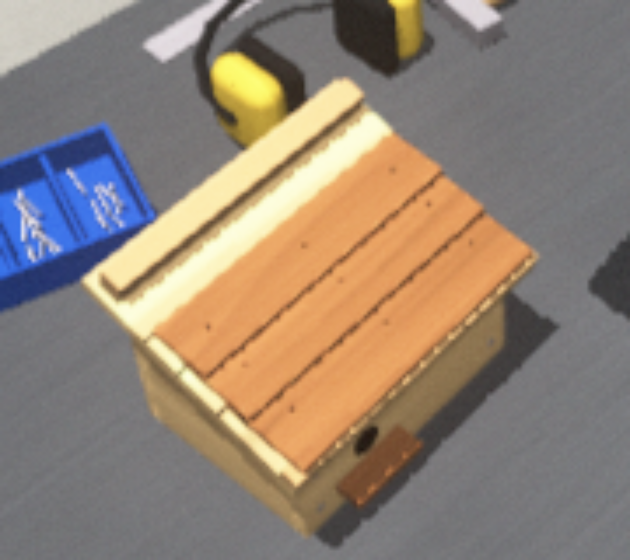

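All three strips are down, with the shallow strip's upper edge on line 3 (crop 150,335). Now the cap.

{"method": "move_arm", "body": {
  "rows": [
    {"translation": [3.5, 1.4, 1], "rot": [0, 0, 0], "hand": 0},
    {"translation": [7, 2.8, 3], "rot": [0, 0, 0], "hand": 0},
    {"translation": [10.5, 4.3, 5], "rot": [0, 0, 0], "hand": 0},
    {"translation": [14, 5.8, 7], "rot": [0, 0, 0], "hand": 0},
    {"translation": [17.5, 7.2, 9], "rot": [0, 0, 0], "hand": 0},
    {"translation": [21, 8.6, 11.5], "rot": [-0.2, 0, 0], "hand": 0},
    {"translation": [23.8, 9.7, 14], "rot": [-0.2, 0, 0], "hand": 0},
    {"translation": [23.8, 9.7, 15], "rot": [-0.2, 0, 0], "hand": 0}
  ]
}}

```text
t: 22.08
eef_pos: [0.4253, -0.3439, 0.0719]
ee_rot: [3.14, 0.004, -1.399]
force: [0.9, 0.2, 1.0]
width: 0.0873
gripper_force: 0.0
```

{"method": "move_arm", "body": {
  "rows": [
    {"translation": [0, 0, 0.5], "rot": [0, 0, 0], "hand": 0},
    {"translation": [0, 0, 0.5], "rot": [0, 0, 0], "hand": 0},
    {"translation": [0, 0, 0.5], "rot": [0, 0, 0], "hand": 0},
    {"translation": [0, 0, 0.5], "rot": [0, 0, 0], "hand": 0}
  ]
}}

```text
t: 22.42
eef_pos: [0.4279, -0.3407, 0.0711]
ee_rot: [-3.139, 0.002, -1.395]
force: [0.3, -0.5, 0.5]
width: 0.0878
gripper_force: 0.0
```

```bash
python3 -c "
from h import *
go([.4232,-.344,.022],down(9.9))"
```

```text
t 22.4 at [ 0.4279 -0.3407  0.0711] w 0.0878 goal [ 0.4232 -0.344   0.022 ] T cm [0.25 0.53 4.91] rot [-0.14  0.09  0.16]
```

{"method": "move_arm", "body": {
  "rows": [
    {"translation": [0.2, 0.4, 2], "rot": [0, 0, 0], "hand": 0},
    {"translation": [0.2, 0.4, 3.8], "rot": [0, 0, 0], "hand": 0},
    {"translation": [0.2, 0.4, 4.8], "rot": [0, 0, 0], "hand": 0},
    {"translation": [0.2, 0.4, 4.8], "rot": [0, 0, 0], "hand": 0},
    {"translation": [0.2, 0.4, 4.8], "rot": [0, 0, 0], "hand": 0},
    {"translation": [0.2, 0.4, 4.8], "rot": [0, 0, 0], "hand": 0.15}
  ]
}}

```text
t: 22.92
eef_pos: [0.4239, -0.344, 0.0229]
ee_rot: [-3.14, 0.002, -1.396]
force: [0.6, -0.4, 0.0]
width: 0.0848
gripper_force: 0.0
```

```bash
python3 -c "
from h import *
go([.4232,-.344,.022],down(9.9))"
```

```text
t 22.9 at [ 0.4239 -0.344   0.0229] w 0.0848 goal [ 0.4232 -0.344   0.022 ] T cm [-0.01  0.07  0.09] rot [-0.12  0.1   0.1 ]
```

{"method": "move_arm", "body": {
  "rows": [
    {"translation": [0, 0.1, 0.1], "rot": [0, 0, 0], "hand": 0.2},
    {"translation": [0, 0.1, 0.1], "rot": [0, 0, 0], "hand": 0.2},
    {"translation": [0, 0.1, 0.1], "rot": [0, 0, 0], "hand": 0.35},
    {"translation": [0, 0.1, 0.1], "rot": [0, 0, 0], "hand": 0.4},
    {"translation": [0, 0.1, 0.1], "rot": [0, 0, 0], "hand": 0.4},
    {"translation": [0, 0.1, 0.1], "rot": [0, 0, 0], "hand": 0.4},
    {"translation": [0, 0.1, 0.1], "rot": [0, 0, 0], "hand": 0.4}
  ],
  "squeeze": 20
}}

```text
t: 23.5
eef_pos: [0.422, -0.3443, 0.0212]
ee_rot: [-3.14, 0.002, -1.397]
force: [-1.0, 1.8, 6.8]
width: 0.0654
gripper_force: 20.0
```

{"method": "move_arm", "body": {
  "rows": [
    {"translation": [0, 0, -3], "rot": [0, 0, 0], "hand": 0.4},
    {"translation": [0, 0, -7], "rot": [0, 0, 0], "hand": 0.4},
    {"translation": [0, 0, -11], "rot": [0, 0, 0], "hand": 0.4},
    {"translation": [0, 0, -15], "rot": [0, 0, 0], "hand": 0.4},
    {"translation": [0, 0, -19], "rot": [0, 0, 0], "hand": 0.4},
    {"translation": [-2, -1, -22], "rot": [0, 0, 0], "hand": 0.4},
    {"translation": [-6, -3, -24], "rot": [0, 0, 0], "hand": 0.4},
    {"translation": [-9, -4.5, -24], "rot": [0, 0, 0], "hand": 0.4}
  ]
}}

```text
t: 24.17
eef_pos: [0.4518, -0.2487, 0.2649]
ee_rot: [-3.135, 0.0, -1.4]
force: [1.1, -0.2, -1.9]
width: 0.0659
gripper_force: 20.0
```

```bash
python3 -c "
from h import *
p,Rt=lay(157,8,18,.0212); print(p); go(p+[0,0,.06],Rt)"
```

```text
[0.59758633 0.23038332 0.17128652]
t 24.2 at [ 0.4518 -0.2487  0.2649] w 0.0659 goal [0.5976 0.2304 0.2313] T cm [-44.73 -22.49   3.51] rot [17.64  0.42  2.57]
```

{"method": "move_arm", "body": {
  "rows": [
    {"translation": [-3.5, -1.7, 0], "rot": [1.5, 0, 0], "hand": 0.4},
    {"translation": [-7, -3.5, 0], "rot": [3, 0, 0.4], "hand": 0.4},
    {"translation": [-10.5, -5.2, 0], "rot": [5, 0, 0.8], "hand": 0.4},
    {"translation": [-14, -7, 0], "rot": [7, 0.1, 1.2], "hand": 0.4},
    {"translation": [-17.5, -8.7, 0], "rot": [9, 0.2, 1.5], "hand": 0.4},
    {"translation": [-21, -10.5, 0], "rot": [11, 0.2, 1.8], "hand": 0.4},
    {"translation": [-24.5, -12.2, 0], "rot": [13, 0.3, 2.2], "hand": 0.4},
    {"translation": [-28, -14, 0], "rot": [15, 0.4, 2.5], "hand": 0.4}
  ]
}}

```text
t: 24.83
eef_pos: [0.5399, 0.0535, 0.2621]
ee_rot: [-2.877, 0.003, -1.442]
force: [1.6, -0.5, -1.2]
width: 0.0659
gripper_force: 20.0
```

```bash
python3 -c "
from h import *
p,Rt=lay(157,8,18,.0212); go(p+[0,0,.05],Rt)"
```

```text
t 24.8 at [0.5399 0.0535 0.2621] w 0.0659 goal [0.5976 0.2304 0.2213] T cm [-16.79  -6.64   6.07] rot [2.85 0.21 0.14]
```

{"method": "move_arm", "body": {
  "rows": [
    {"translation": [-3.5, -1.4, 0], "rot": [1, 0, 0], "hand": 0.4},
    {"translation": [-7, -2.8, 0.5], "rot": [2, 0.2, 0], "hand": 0.4},
    {"translation": [-10.5, -4.2, 1.5], "rot": [2.8, 0.2, 0], "hand": 0.4},
    {"translation": [-14, -5.5, 3], "rot": [2.8, 0.2, 0], "hand": 0.4},
    {"translation": [-16, -6.3, 4.5], "rot": [2.8, 0.2, 0], "hand": 0.4},
    {"translation": [-16.7, -6.6, 5.5], "rot": [2.8, 0.2, 0], "hand": 0.4},
    {"translation": [-16.7, -6.6, 5.5], "rot": [2.8, 0.2, 0], "hand": 0.4},
    {"translation": [-16.7, -6.6, 5.5], "rot": [2.8, 0.2, 0], "hand": 0.4}
  ]
}}

```text
t: 25.5
eef_pos: [0.5953, 0.2267, 0.2248]
ee_rot: [-2.833, -0.003, -1.442]
force: [0.2, -1.2, -0.7]
width: 0.0658
gripper_force: 20.0
```

```bash
python3 - <<'E'
from h import *
p,Rt=lay(157,8,18,.0212); s=arm.get_state(); go(p,Rt); print(Rd.T@(s['eef_pos']+Rt[:,2]*.0212-O)*1000)
im,X=cloud('side'); cv2.imwrite('pics/s5.png',cv2.resize(im[150:310,120:330,::-1],None,fx=3.5,fy=3.5))
L=(X-O)@Rd*1000; H=cv2.cvtColor(im,cv2.COLOR_RGB2HSV)
m=(H[...,1]<45)&(H[...,2]>140)&(abs(L[...,0]-160)<60)&(abs(L[...,1])<140)&(L[...,2]>20)&(L[...,2]<100)
P=L[m]; print(len(P),np.percentile(P,[1,50,99],axis=0).round(1))
E
```

```text
t 25.5 at [0.5953 0.2267 0.2248] w 0.0658 goal [0.5976 0.2304 0.1713] T cm [-0.35  1.36  5.18] rot [ 0.31 -0.13  0.21]
[170.92664124  -3.35587173  59.71094235]
1292 [[139.8  -3.   69.7]
 [175.8  61.5  74.2]
 [205.1 108.6  78.4]]
```

View pics/s5.png

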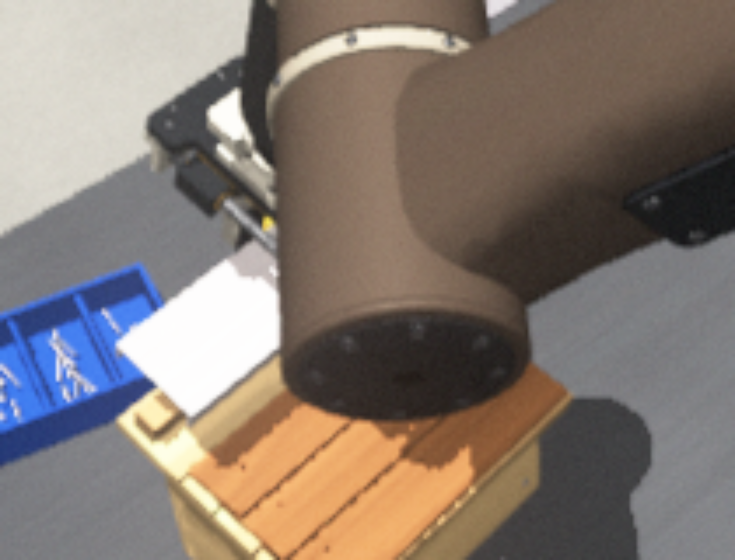

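The cap (crop 200,340) is held squarely, and its measured position agrees with the arm's pose. Lowering it.

{"method": "move_arm", "body": {
  "rows": [
    {"translation": [-0.2, 0.5, 0.5], "rot": [0.3, 0, 0.2], "hand": 0.4},
    {"translation": [-0.3, 1, 1.8], "rot": [0.3, 0, 0.2], "hand": 0.4},
    {"translation": [-0.3, 1.3, 3.2], "rot": [0.3, 0, 0.2], "hand": 0.4},
    {"translation": [-0.3, 1.3, 4], "rot": [0.3, 0, 0.2], "hand": 0.4},
    {"translation": [-0.3, 1.3, 4.3], "rot": [0.3, 0, 0.2], "hand": 0.4},
    {"translation": [-0.3, 1.3, 4.3], "rot": [0.3, 0, 0.2], "hand": 0.4},
    {"translation": [-0.3, 1.3, 4.3], "rot": [0.3, 0, 0.2], "hand": 0.4}
  ]
}}

```text
t: 26.13
eef_pos: [0.5968, 0.23, 0.1822]
ee_rot: [-2.824, -0.0, -1.446]
force: [0.1, 0.2, -0.8]
width: 0.0657
gripper_force: 20.0
```

```bash
python3 - <<'E'
from h import *
p,Rt=lay(157,8,18,.0212); s=arm.get_state(); go(p,Rt); print(Rd.T@(s['eef_pos']+Rt[:,2]*.0212-O)*1000)
E
```

```text
t 26.1 at [0.5968 0.23   0.1822] w 0.0657 goal [0.5976 0.2304 0.1713] T cm [-0.03  0.26  1.06] rot [-0.19 -0.04 -0.05]
[159.57765063  -0.28254415  18.59650494]
```

{"method": "move_arm", "body": {
  "rows": [
    {"translation": [0, 0.2, 0.4], "rot": [0, 0, 0], "hand": 0.4},
    {"translation": [0, 0.2, 0.7], "rot": [0, 0, 0], "hand": 0.4},
    {"translation": [0, 0.2, 0.85], "rot": [0, 0, 0], "hand": 0.4},
    {"translation": [0, 0.2, 0.85], "rot": [0, 0, 0], "hand": 0.4},
    {"translation": [0, 0.2, 0.85], "rot": [0, 0, 0], "hand": 0.4}
  ]
}}

```text
t: 26.55
eef_pos: [0.5971, 0.2304, 0.1725]
ee_rot: [-2.825, -0.001, -1.446]
force: [-0.7, -0.3, -1.2]
width: 0.0655
gripper_force: 20.0
```

```bash
python3 - <<'E'
from h import *
p,Rt=lay(157,8,18,.0212); s=arm.get_state(); go(p,Rt); print(Rd.T@(s['eef_pos']+Rt[:,2]*.0212-O)*1000)
E
```

```text
t 26.6 at [0.5971 0.2304 0.1725] w 0.0655 goal [0.5976 0.2304 0.1713] T cm [ 0.01 -0.01  0.13] rot [-0.13 -0.05 -0.01]
[1.56894131e+02 6.37421521e-02 9.29095716e+00]
```

{"method": "move_arm", "body": {
  "rows": [
    {"translation": [0, 0, 0.1], "rot": [0, 0, 0], "hand": 0.4},
    {"translation": [0, 0, 0.1], "rot": [0, 0, 0], "hand": 0.4},
    {"translation": [0, 0, 0.1], "rot": [0, 0, 0], "hand": 0.16},
    {"translation": [0, 0, 0.1], "rot": [0, 0, 0], "hand": 0.16},
    {"translation": [0, 0, 0.1], "rot": [0, 0, 0], "hand": 0.16},
    {"translation": [0, 0, 0], "rot": [0, 0, 0], "hand": 0.12},
    {"translation": [0, 0, -2], "rot": [0, 0, 0], "hand": 0.1},
    {"translation": [0, 0, -6], "rot": [0, 0, 0], "hand": 0}
  ]
}}

```text
t: 27.22
eef_pos: [0.5769, 0.2264, 0.2251]
ee_rot: [-2.833, -0.005, -1.447]
force: [1.4, 0.8, 0.2]
width: 0.0814
gripper_force: 0.0
```

{"method": "move_arm", "body": {
  "rows": [
    {"translation": [3, 2, -4], "rot": [0, 0, 0], "hand": 0},
    {"translation": [7, 4, -5], "rot": [0, 0, 0], "hand": 0},
    {"translation": [11, 5, -5], "rot": [0, 0, 0], "hand": 0},
    {"translation": [15, 6, -5], "rot": [0, 0, 0], "hand": 0},
    {"translation": [19, 7, -5], "rot": [0, 0, 0], "hand": 0},
    {"translation": [23, 8, -5], "rot": [0, 0, 0], "hand": 0},
    {"translation": [27, 8, -5], "rot": [0, 0, 0], "hand": 0},
    {"translation": [29, 8, -5], "rot": [0, 0, 0], "hand": 0}
  ]
}}

```text
t: 27.88
eef_pos: [0.5229, -0.0734, 0.2529]
ee_rot: [-2.824, -0.0, -1.446]
force: [0.6, 0.5, 0.2]
width: 0.0877
gripper_force: 0.0
```

```bash
python3 - <<'E'
from h import *
look('s6',0,0)
print([(r['p'],((w('side',r['point'])-O)@Rd*1000).round(1)) for r in arm.pinpoint('ridge_cap','side')])
im,X=cloud('side'); L=(X-O)@Rd*1000; H=cv2.cvtColor(im,cv2.COLOR_RGB2HSV)
m=(H[...,1]<45)&(H[...,2]>140)&(abs(L[...,0]-160)<60)&(abs(L[...,1])<140)&(L[...,2]>15)&(L[...,2]<60)
P=L[m]; print(np.percentile(P,[1,50,99],axis=0).round(1),cv2.minAreaRect(P[:,:2].astype(np.float32)))
print(np.polyfit(P[:,0],P[:,2],1))
E
```

```text
wood ((63.460689544677734, 0.1687469482421875), (121.4603042602539, 221.26181030273438), 0.14319221675395966) [[   3.5 -107.2    6.2]
 [ 121.8  108.8   19.8]]
[(0.83, array([159.3,   0.8,   7.2]))]
[[ 126.  -108.4   18.9]
 [ 158.1   10.1   23.3]
 [ 191.5  111.2   27.7]] ((159.04556274414062, 0.9724655151367188), (68.32843017578125, 226.7232666015625), 0.11016048491001129)
[-4.32558755e-04  2.33675144e+01]
```

View pics/s6.png

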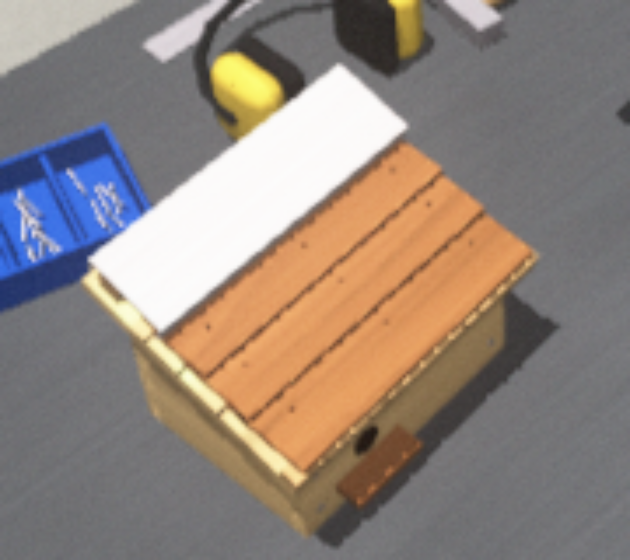

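The cap (crop 250,200) sits parallel on the batten at x≈158.5 mm, y≈1 mm, z≈8 mm, over the head of the top strip. The strips have not moved and the arm is clear, so I'm handing in.

```bash
python3 -c "
from station import arm
print(arm.job_done())"
```

```text
the job is handed in; nothing more can be done
None
```

I laid the three strips on their pencil lines and set the ridge cap over the batten, all centred and released, then handed the job in at about 28 s; no verdict came back, and the hammer and ear defenders were not touched.

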